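Pop the sprung cover of a test station and slide a control unit into its bay

TASK

Press the release paddle of the test station so that its cover springs fully open by itself; keep clear of the cover and never touch it. Then slide the finned control unit along the bench, without lifting or tipping it, into the station until it sits squarely in the middle of the bay's marked corners, and leave it there with the cover open. Leave the other things on the bench where they are.

Things in the scene. Friction and masses are not known exactly. Their poses are not given: they have to be found in the camera images.
- bay (a point): Centre of the marked bay of the test station, on the bench; x, y are the bay's axes. The station is fixed, but its place and yaw differ each time. White corner marks on a thin dark sheet (no step) outline 156 x 116 mm, long side along x. The unit enters from the open -y side.
- station: The station's fixed frame, same origin and axes as the bay. Grey hinge block on the +y side: x -125 to 125, y 92 to 122 mm, 56 mm high. Low aluminium sills, 14 mm wide and 10 mm high, along x = -117 and x = 117, y -80 to 92. Latch bracket at x -154 to -124, y -69 to -21, 26 mm high.
- hinge (a point): Middle of the cover's hinge line, which runs along the bay's x at y = 89 mm, 60 mm above the bench. The shut cover, a grey hood with a clear window and skirts down to 8 mm above the bench, takes up x -105 to 105, y -80 to 89 mm, up to 66 mm high; a small steel tongue on its -x side reaches to x = -123.
- cover (a joint): Opening angle of the sprung cover in rad: about 0.02 when latched shut, 2.0 fully open. Its -y edge swings up and over to +y. Once freed, its spring opens it within about 1 s and holds it open. It sweeps all the space above the bay up to 250 mm high; open, it leans back, wholly at y above 30 mm.
- cover_edge (a point): Middle of the cover's free (-y) upper edge; moves with the cover.
- paddle_press (a point): Centre of the top face of the black ribbed release paddle, the place to press; at rest 36 mm above the bench, at x = -190, y = -45 mm in the bay's axes. Plate 55 mm (x) by 70 mm (y), 8 mm thick; its centre lies 85 mm outside the cover's -x side. Moves with the paddle.
- paddle (a joint): Paddle angle in rad: 0 at rest, 0.28 fully pressed (a stop). It pivots about the bay's y at x = -139, 18 mm above the bench. Pressing the plate's centre down takes about 3 N to start and 7 N near the stop (14 mm down); it turns a steel hook (65 mm high, x -142 to -115) outwards, which frees the cover at about 6 N, 8 to 9 mm down at the centre (0.18 rad). It springs back.
- unit: The control unit to be slid: aluminium housing with seven cooling fins on top, 150 mm (its x) by 110 mm (its y), 38 mm high (the plain box is 28 mm high, fins above it), about 0.65 kg; too wide to be grasped, push it on its sides. Origin: centre of its underside. Loose on the bench, beyond the -y side of the station. Either way round counts as square.
- dish: Bystander, leave alone: steel screw dish, round, 80 mm across, 16 mm high, low, on the robot's side of the bench. Origin: centre of its underside.
- screwdriver: Bystander, leave alone: black-handled screwdriver lying flat, 190 mm long. Origin: centre of its underside.
- bottle: Bystander, leave alone: white plastic bottle with a black cap, 56 mm across, 130 mm tall. Origin: centre of its underside.
- board_tray: Bystander, leave alone: open aluminium housing half with a green circuit board in it, 180 x 130 x 14 mm. Origin: centre of its underside.
- housing_cover: Bystander, leave alone: flat aluminium housing cover plate with four corner bosses, 170 x 120 x 10 mm. Origin: centre of its underside.
- meter: Bystander, leave alone: black hand-held meter with a blank display and a dial, lying flat, 150 x 75 x 40 mm. Origin: centre of its underside.
- battery_pack: Bystander, leave alone: small grey and black battery pack, 75 x 50 x 26 mm. Origin: centre of its underside.
Mind the look-alikes: they are no part of the job. Several things have the shape of the unit; the one meant has the colours described above.

How it is judged:
By the outcome, as a careful person would: the job done as asked, in the order asked, and still so for the second after the job is handed in, with the robot touching nothing.
It also fails if it takes over 72 s, if anything falls off the work surface, if the arm or the gripper's body presses on something with over 40 N, if the wrist force passes 120 N, or if a joint passes its speed limit or range.

ROBOT

A 6-joint arm with a two-finger parallel gripper is mounted at the origin on the work surface. World frame = base frame: x ahead of the robot, y to its left, z up, the work surface at z = 0. Lengths are in mm, angles in rad, forces in N, time in s.
With the tool pointing down it reaches from about 275 to 750 mm from the base axis. Payload 10.2 kg.
Tool frame: the origin (TCP) lies midway between the tips of the shut fingers; the grasp point (between the pads) lies 19 mm behind it; z points along the fingers, y is the direction in which the jaws open and shut (so a half turn about z gives the same grasp; the last joint's range is limited). The gripper opens to 85 mm and grips with 20 to 120 N. Pads are 22 mm wide; open, the fingers measure 114 mm over their backs; the gripper's body (76 mm by 85 mm) begins 54 mm behind the grasp point. The pads swing forward as they close: fully open they stand 13 mm farther back than shut.
Start: joints at [1.055, 0.313, 1.498, -0, 1.331, -0.223], TCP at [151.546, 502.658, 203.994] pointing down, gripper open.
Joint ranges: [-2.94, 2.94], [-0.97, 2.17], [0.19, 2.56], [-1.23, 4.37], [0.02, 3.11], [-2.88, 2.88]. Speed limits (rad/s): [2.39, 2.39, 3.01, 3.14, 3.14, 3.14].

INTERFACE

Orientations are given as a unit quaternion [w, x, y, z].
In Python, from rig import ctrl gives the robot as it stands.
- The arm moves only by the tool carry_out, never from a script. Its argument "plan" is a list of rows, each a list of 3 entries, a list of its own where there are three numbers: the finger opening in mm, from 0 to 85.4, then the shift along the tool's x, y, z in mm, then the turn, a rotation vector about the tool's x, y, z in units of 6 degrees (1.0 is 6 degrees). In form: [[grip, [x, y, z], [ax, ay, az]], ...]. A call has 1 to 20 rows; each row shifts and turns the commanded pose from where the row before left it, along the tool's axes as they then stand; what a row does not reach is not made up. A row lasts 1/12 s, in which the tool goes at most 41.7 mm and 7.16 degrees, less where a joint would pass 70% of its speed; a pose out of reach is approached as far as the arm can. A call with a gripper value outside its range is refused whole. The fingers move at their own pace and stop on an object; "grip_force" is the grip in N (left out, the last holds). Time passes only in rows, so rows that do not move let the fingers close. It gives the time, the measured TCP pose, the force and the opening at its end, in the units of the state.
- ctrl.sense(): the state, without advancing time (a new reading comes with each control period).
- ctrl.capture(name): name is "side" or "top"; returns a dict with "color" (480x640x3 uint8, blue, green, red), "range_z" (480x640 float32, mm along the optical axis (not along the pixel's ray), 0 where there is no reading), "fx", "fy", "cx", "cy" (pixels), "dist_coeffs" ([k1, k2, p1, p2, k3] as OpenCV has them; the pictures are not rectified), "cam_to_world" (4x4, takes a point from camera to world coordinates). Camera axes: x right, y up, looking along -z (the intrinsics and any distortion apply to the point x, -y, -z); pixel columns grow to the right and rows downward; lengths in mm; the calibration is good to about 2 mm. A picture is of the moment at which its call begins.
- ctrl.finish_job(): hands the job in, once; it reports no verdict.
The state is a dict: "time_s": time; "joints": joint angles; "dq": joint speeds; "tau": joint torques, N m; "eef_pos": TCP position; "ee_rot": TCP orientation; "force": force on the tool from outside, world axes, zero at the start; "wrist_torque": the same for the moment, N m; "grip_width": opening from 0.0 (shut) to 1.0 (fully open).
Only numpy, scipy, OpenCV 4.12 (cv2) and the standard library are available. Lean on these libraries where they do the work, as an engineer would, in place of code of your own. Each camera call takes 0.05 s, during which the arm holds its last target.

## Working session

There is one attempt and no reset: what is moved stays moved. The work goes in short steps, Python scripts to look and compute and a tool call to move; the robot and the scene stay as the last step left them, time stands still between calls to the robot, and variables do not carry over. Pictures are saved under pics/ and viewed, and the job is handed in when it is done.

Besides the shell and the picture viewer there is one more tool, called after ">>>" as name([rows], argument=value, ...), one row to a line, values as JSON. carry_out: Moves the arm, as the interface text tells. Its arguments: {"type":"object","properties":{"plan":{"type":"array"},"grip_force":{"type":"number"}},"required":["plan"]}

```bash
mkdir -p pics; ls; python3 - <<'E'
from rig import ctrl
import cv2,numpy as np
print(ctrl.sense())
for n in("side","top"):
    c=ctrl.capture(n); cv2.imwrite(f"pics/{n}0.png",c["color"]); np.savez(f"{n}0.npz",**c)
    print(n,c["fx"],c["fy"],c["cx"],c["cy"],c["dist_coeffs"],np.round(c["cam_to_world"],3).tolist(),(c["range_z"]>0).mean())
E
```

```text
pics
{'time_s': 0.0, 'joints': array([ 1.05460110e+00,  3.13445354e-01,  1.49842999e+00, -3.99175402e-06,
        1.33100825e+00, -2.23395543e-01]), 'dq': array([-0.00079306, -0.00055116, -0.00036382,  0.00187011,  0.00179711,
       -0.00145192]), 'tau': array([ 1.11171932e-03, -4.12283850e+01, -2.59737647e+01, -1.32134919e-04,
        4.27116029e-03, -1.87096282e-05]), 'eef_pos': array([151.39593669, 502.39299236, 203.4401509 ]), 'ee_rot': array([-2.31480223e-04,  1.45876938e-01,  9.89302533e-01, -6.02534796e-04]), 'force': array([-0.6891686 ,  0.27957806,  0.02073755]), 'wrist_torque': array([-0.01732151, -0.02983909, -0.03406501]), 'grip_width': 0.9991843834085743}
side 505.34201747484803 505.34201747484803 324.7347302507074 236.28664859656087 [-0.01535162  0.          0.          0.          0.        ] [[0.993, 0.077, -0.086, 435.149], [-0.116, 0.65, -0.751, -1069.907], [-0.002, 0.756, 0.655, 943.878], [0.0, 0.0, 0.0, 1.0]] 0.9960188802083333
top 463.6079496454311 463.6079496454311 323.0355611403255 240.38330813010938 [-0.03946385  0.          0.          0.          0.        ] [[-0.007, 0.988, -0.155, 358.855], [-1.0, -0.009, -0.014, -53.597], [-0.016, 0.155, 0.988, 1284.01], [0.0, 0.0, 0.0, 1.0]] 0.9959993489583333
```

View pics/top0.png

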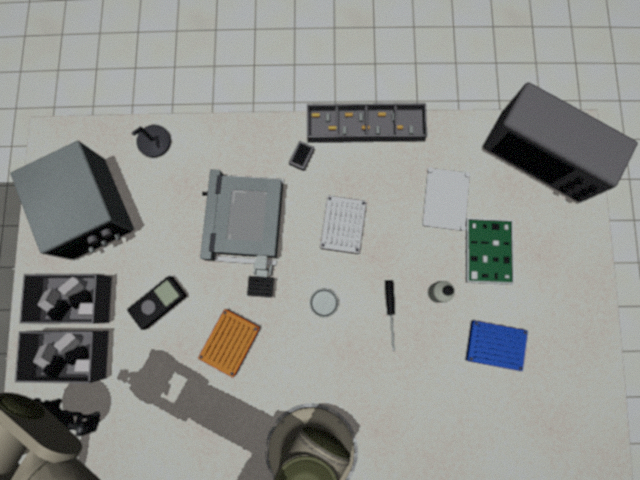

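View pics/side0.png

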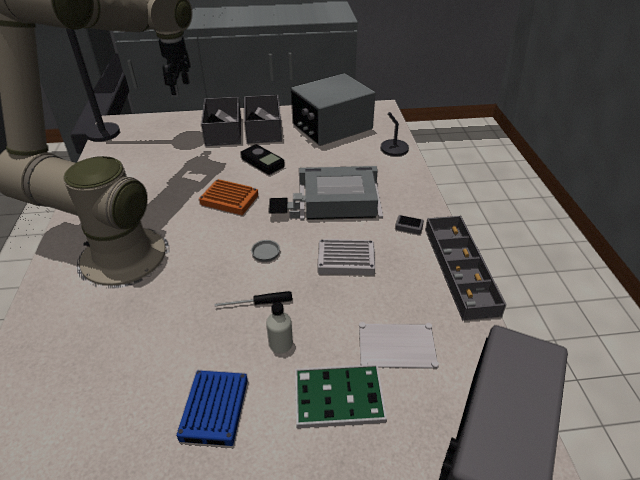

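```bash
cat > h.py <<'E'
import cv2,numpy as np
def K(c): return np.array([[c["fx"],0,c["cx"]],[0,c["fy"],c["cy"]],[0,0,1.]],float)
def rays(c,px):
    px=np.asarray(px,float).reshape(-1,1,2)
    n=cv2.undistortPoints(px,K(c),np.asarray(c["dist_coeffs"],float)).reshape(-1,2)
    d=np.c_[n[:,0],-n[:,1],-np.ones(len(n))]
    M=np.asarray(c["cam_to_world"],float); return M[:3,3],d@M[:3,:3].T
def onplane(c,px,z):
    o,d=rays(c,px); return o+d*((z-o[2])/d[:,2])[:,None]
def proj(c,P):
    M=np.linalg.inv(np.asarray(c["cam_to_world"],float)); p=np.atleast_2d(P)@M[:3,:3].T+M[:3,3]
    p=p*[1,-1,-1]; return cv2.projectPoints(p.reshape(-1,1,3),np.zeros(3),np.zeros(3),K(c),np.asarray(c["dist_coeffs"],float))[0].reshape(-1,2)
def cloud(c):
    h,w=c["range_z"].shape; u,v=np.meshgrid(np.arange(w),np.arange(h))
    o,d=rays(c,np.stack([u,v],-1).reshape(-1,2)); return (o+d*c["range_z"].reshape(-1,1)).reshape(h,w,3)
def zoom(img,x0,y0,x1,y1,s): return cv2.resize(img[y0:y1,x0:x1],None,fx=s,fy=s,interpolation=cv2.INTER_CUBIC)
E
python3 - <<'E'
from h import *
c=dict(np.load("top0.npz")); P=cloud(c)
cv2.imwrite("pics/topz.png",zoom(c["color"],190,150,390,300,4))
s=dict(np.load("side0.npz")); Q=cloud(s); cv2.imwrite("pics/sidez.png",zoom(s["color"],240,150,400,290,5))
for n,p in(("top",P),("side",Q)): print(n)
for uv in [(343,224),(380,260),(245,217),(262,288),(210,240),(324,302),(263,264),(442,290)]: print(uv,P[uv[1],uv[0]].round(1))
for uv in [(346,258),(340,190),(280,206),(265,250),(240,240)]: print(uv,Q[uv[1],uv[0]].round(1))
E
```

```text
top
side
(343, 224) [599.6 -90.7  34.2]
(380, 260) [ 5.032e+02 -1.931e+02  5.000e-01]
(245, 217) [615.5 173.6  65.6]
(262, 288) [426.3 129.7  34.9]
(210, 240) [553.8 266.9  64.7]
(324, 302) [388.5 -36.6   5.8]
(263, 264) [487.8 123.1  67.1]
(442, 290) [ 413.7 -336.7  104.9]
(346, 258) [ 600.1 -120.4   34.5]
(340, 190) [620.1 140.6  65. ]
(280, 206) [439.5 123.4  34.7]
(265, 250) [388.6 -26.8   0.7]
(240, 240) [319.3  25.5  -1.1]
```

View pics/topz.png

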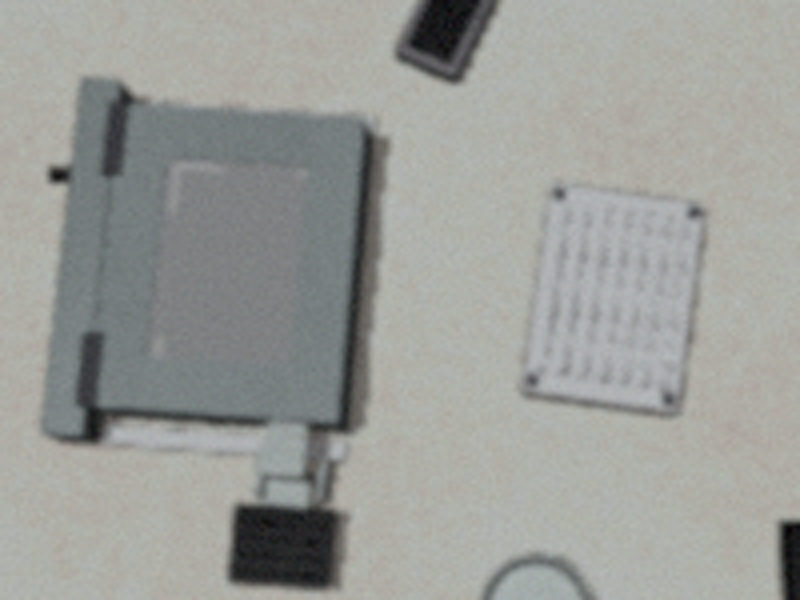

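View pics/sidez.png

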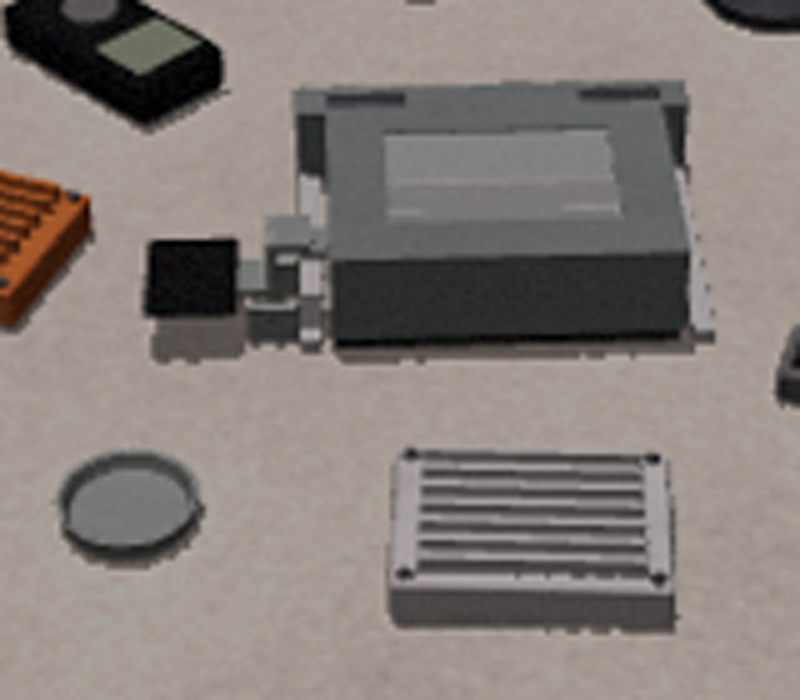

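```bash
cat > m.py <<'E'
from h import *
def rect(m,P):
    pts=P[m][:,:2].astype(np.float32); r=cv2.minAreaRect(pts); return r
def comp(m,uv):
    n,l=cv2.connectedComponents(m.astype(np.uint8)); return l==l[uv[1],uv[0]]
def axis_fix(r):
    (c,(w,h),a)=r
    return np.round(c,1),round(w,1),round(h,1),round(a,2)
E
python3 - <<'E'
from m import *
for n,uvs in (("top",dict(cover=(245,200),unit=(343,224),pad=(262,288))),("side",dict(cover=(340,190),unit=(346,258),pad=(270,206)))):
    c=dict(np.load(n+"0.npz")); P=cloud(c); z=P[...,2]
    for k,uv in uvs.items():
        lo,hi={"cover":(57,72),"unit":(22,45),"pad":(28,42)}[k]
        m=(z>lo)&(z<hi)
        if k=="pad": m&=c["color"].max(2)<60
        m=comp(m,uv); p=P[m]
        print(n,k,m.sum(),axis_fix(rect(m,P)),"medz",np.median(p[:,2]).round(1),"cent",p.mean(0).round(1))
E
```

```text
top cover 5119 (array([608.4, 185. ]), 201.1, 254.5, 85.12) medz 66.2 cent [616.7 172.   66. ]
top unit 2106 (array([601.7, -92. ]), 110.1, 151.6, 81.22) medz 29.2 cent [600.1 -91.8  30.6]
top pad 435 (array([432.2, 133.6]), 66.4, 49.4, 86.63) medz 36.0 cent [431.7 133.6  36.1]
side cover 2446 (array([622.9, 175.8]), 195.0, 218.5, 85.58) medz 64.4 cent [621.8 161.9  64.4]
side unit 1611 (array([603.3, -95.6]), 110.5, 149.4, 81.38) medz 31.4 cent [ 602.7 -100.5   31. ]
side pad 268 (array([434.8, 131.7]), 74.4, 52.7, 84.26) medz 33.9 cent [433.6 128.8  33.8]
```

```bash
python3 - <<'E'
from m import *
for n,uv in (("top",(245,200)),("side",(340,190))):
    c=dict(np.load(n+"0.npz")); P=cloud(c); z=P[...,2]
    m=(z>50)&(z<72); m=comp(m,uv); p=P[m]; 
    # refine yaw from left-right edges
    for yaw in (-4.9,):
        a=np.deg2rad(yaw); R=np.array([[np.cos(a),-np.sin(a)],[np.sin(a),np.cos(a)]])
        q=(p[:,:2]-[623,162])@R
        for lo in range(-90,140,10):
            k=(q[:,1]>=lo)&(q[:,1]<lo+10)
            if k.sum()>3: print(n,lo,k.sum(),np.percentile(q[k,0],[1,99]).round(1),np.median(p[k,2]).round(1))
        for lo in range(-140,140,20):
            k=(q[:,0]>=lo)&(q[:,0]<lo+20)
            if k.sum()>3: print(n,'x',lo,k.sum(),np.percentile(q[k,1],[0,1,99,100]).round(1),np.median(p[k,2]).round(1))
E
```

```text
top -80 279 [-106.4  100.9] 67.4
top -70 269 [-106.3  100.4] 68.0
top -60 313 [-141.7  102.2] 67.5
top -50 328 [-143.3  100.2] 67.1
top -40 333 [-140.4  101.5] 65.9
top -30 286 [-133.   100.7] 66.1
top -20 274 [-105.4  100. ] 66.1
top -10 288 [-106.8  100.7] 66.0
top 0 283 [-106.6  101. ] 65.6
top 10 282 [-106.7  102.4] 65.8
top 20 279 [-105.7   99.9] 65.4
top 30 278 [-106.3  100.9] 65.7
top 40 285 [-106.7  100.1] 65.1
top 50 287 [-107.2  101. ] 65.7
top 60 281 [-106.2  100.6] 66.2
top 70 283 [-106.3   99.6] 66.3
top 80 287 [-106.8  100.8] 66.3
top 90 243 [-122.9  116.2] 64.0
top 100 288 [-126.1  117.6] 56.5
top 110 336 [-125.7  119.2] 55.8
top 120 131 [-123.8  118.3] 55.2
top x -140 121 [-59.3 -58.5 123.  123.9] 64.1
top x -120 339 [-78.5 -76.9 122.5 123.2] 64.4
top x -100 544 [-79.5 -78.  121.5 124.8] 67.1
top x -80 533 [-78.9 -77.9 121.5 124.4] 66.1
top x -60 543 [-78.8 -77.9 122.1 125.3] 65.1
top x -40 533 [-78.5 -77.7 121.1 124.6] 65.4
top x -20 533 [-78.2 -77.7 121.2 124.5] 65.2
top x 0 532 [-78.6 -77.3 121.5 124.6] 65.3
top x 20 525 [-78.5 -77.2 122.1 125.5] 65.2
top x 40 522 
[... 874 characters left out ...]
e 110 114 [-123.7  118.5] 54.0
side 120 35 [-109.3  120.6] 53.0
side x -140 65 [-60.3 -60.3 116.6 118.3] 61.4
side x -120 132 [-81.5 -76.8 117.2 122.3] 62.4
side x -100 264 [-81.4 -80.7 118.6 122.4] 65.1
side x -80 264 [-82.6 -81.5 123.2 125.5] 64.4
side x -60 257 [-84.  -81.  120.6 122.1] 63.6
side x -40 261 [-83.1 -81.1 120.  123.2] 63.6
side x -20 255 [-81.4 -80.  119.2 121.3] 63.4
side x 0 257 [-83.2 -80.9 120.2 122.6] 63.7
side x 20 254 [-83.5 -82.4 116.5 118.7] 63.5
side x 40 250 [-81.9 -80.3 117.5 120.6] 63.8
side x 60 258 [-82.6 -79.7 122.  124.1] 64.3
side x 80 261 [-79.8 -79.5 121.5 124.2] 64.9
side x 100 85 [-78.2 -77.9 123.5 124.3] 63.1
side x 120 5 [101.5 101.5 124.4 124.8] 54.2
```

>>> carry_out([
  [0,[0,0,0],[0,0,1]],
  [0,[0,0,0],[0,0,1]],
  [0,[0,0,0],[0,0,1]],
  [0,[0,0,0],[0,0,1]],
  [0,[0,0,0],[0,0,1]],
  [0,[0,0,0],[0,0,1]],
  [0,[0,0,0],[0,0,1]],
  [0,[0,0,0],[0,0,1]],
  [0,[0,0,0],[0,0,1]],
  [0,[0,0,0],[0,0,1]],
  [0,[0,0,0],[0,0,1]],
  [0,[0,0,0],[0,0,1]],
  [0,[0,0,0],[0,0,1]],
])

```text
time_s: 1.18
eef_pos: [151.4, 502.5, 203.7]
ee_rot: [0.0, 0.738, 0.675, -0.0]
force: [-0.2, -0.1, 1.1]
grip_width: 0.001
```

>>> carry_out([
  [0,[-28,24,0],[0,0,0]],
  [0,[-28,24,0],[0,0,0]],
  [0,[-28,24,0],[0,0,0]],
  [0,[-28,24,0],[0,0,0]],
  [0,[-28,24,0],[0,0,0]],
  [0,[-28,24,0],[0,0,0]],
  [0,[-28,24,0],[0,0,0]],
  [0,[-28,24,0],[0,0,0]],
  [0,[-28,24,0],[0,0,0]],
  [0,[-28,24,0],[0,0,0]],
  [0,[-28,24,0],[0,0,0]],
  [0,[-28,24,0],[0,0,0]],
  [0,[0,0,0],[0,0,0]],
  [0,[0,0,0],[0,0,0]],
])

```text
time_s: 2.35
eef_pos: [411.0, 142.6, 203.6]
ee_rot: [-0.0, 0.737, 0.676, -0.0]
force: [-0.9, 0.1, 0.9]
grip_width: 0.001
```

```bash
python3 - <<'E'
from rig import ctrl
from m import *
from scipy.spatial.transform import Rotation as Ro
s=ctrl.sense(); q=s["ee_rot"]; print(s["time_s"],s["eef_pos"],s["joints"].round(3),s["force"].round(2)); print(Ro.from_quat(np.r_[q[1:],q[0]]).as_matrix().round(3))
c=ctrl.capture("side"); np.savez("side1.npz",**c); cv2.imwrite("pics/side1.png",zoom(c["color"],200,60,400,240,4)[:600])
E
```

```text
2.35 [411.02886417 142.63855199 203.5839946 ] [0.063 0.114 1.747 0.    1.281 0.15 ] [-0.95  0.14  0.89]
[[ 0.087  0.996 -0.001]
 [ 0.996 -0.087  0.   ]
 [-0.    -0.001 -1.   ]]
```

View pics/side1.png

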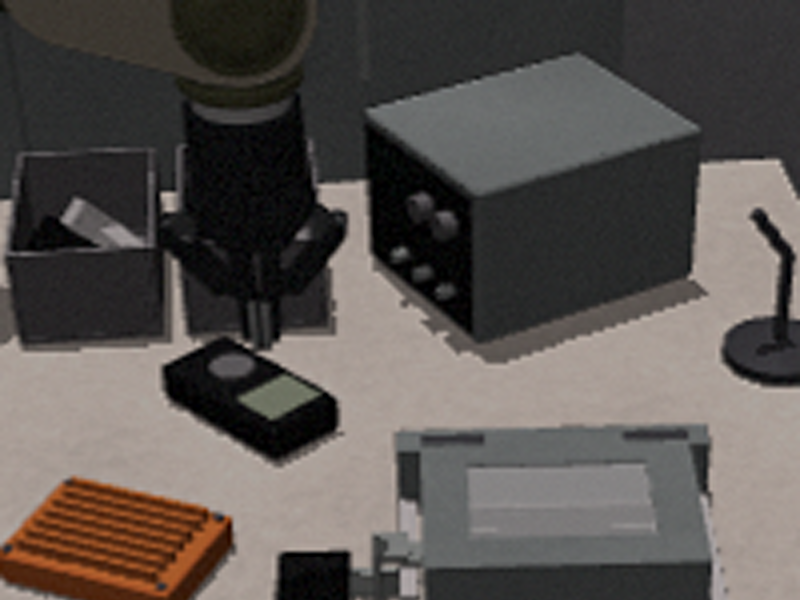

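>>> carry_out([
  [0,[0,0,0],[0,0,-1]],
  [0,[0,0,0],[0,0,-1]],
  [0,[0,0,0],[0,0,-1]],
  [0,[0,0,0],[0,0,-1]],
  [0,[0,0,0],[0,0,-1]],
  [0,[0,0,0],[0,0,-1]],
  [0,[0,0,0],[0,0,-1]],
  [0,[0,0,0],[0,0,-1]],
  [0,[0,0,0],[0,0,-1]],
  [0,[0,0,0],[0,0,-1]],
  [0,[0,0,0],[0,0,-1]],
  [0,[0,0,0],[0,0,-1]],
  [0,[0,0,0],[0,0,-1]],
  [0,[0,0,0],[0,0,-1]],
  [0,[0,0,0],[0,0,-1]],
])

```text
time_s: 3.65
eef_pos: [409.7, 145.1, 204.0]
ee_rot: [-0.0, 0.038, 0.999, 0.0]
force: [0.4, -0.4, 0.8]
grip_width: 0.002
```

>>> carry_out([
  [0,[-11.5,-7.5,0],[0,0,0]],
  [0,[0,0,25],[0,0,0]],
  [0,[0,0,25],[0,0,0]],
  [0,[0,0,25],[0,0,0]],
  [0,[0,0,25],[0,0,0]],
  [0,[0,0,25],[0,0,0]],
  [0,[0,0,20],[0,0,0]],
  [0,[0,0,0],[0,0,0]],
  [0,[0,0,0],[0,0,0]],
])

```text
time_s: 4.4
eef_pos: [421.3, 135.6, 58.9]
ee_rot: [-0.001, 0.042, 0.999, -0.0]
force: [0.7, -0.2, 0.5]
grip_width: 0.001
```

```bash
python3 - <<'E'
from rig import ctrl
from m import *
s=ctrl.sense(); print(s["time_s"],s["eef_pos"],s["force"].round(2))
for n in("side","top"):
    c=ctrl.capture(n); np.savez(n+"2.npz",**c)
    P=c["color"]; cv2.imwrite(f"pics/{n}2.png",zoom(P,200,80,400,230,4) if n=="side" else zoom(P,190,180,330,310,5)[:600])
    print(n,proj(c,s["eef_pos"]))
E
```

```text
4.4 [421.27822381 135.64465434  58.94612839] [ 0.73 -0.23  0.55]
side [[273.09809741 197.35440247]]
top [[258.4071556  289.45468873]]
```

View pics/side2.png

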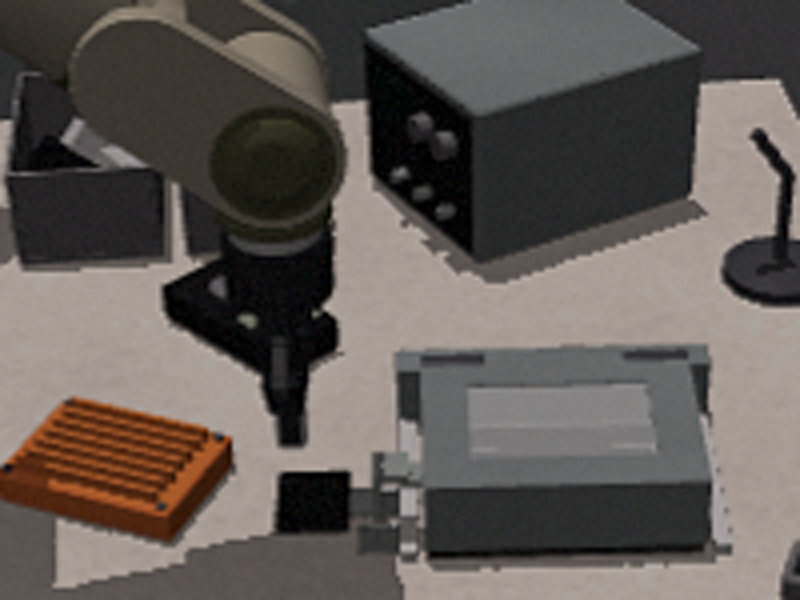

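View pics/top2.png

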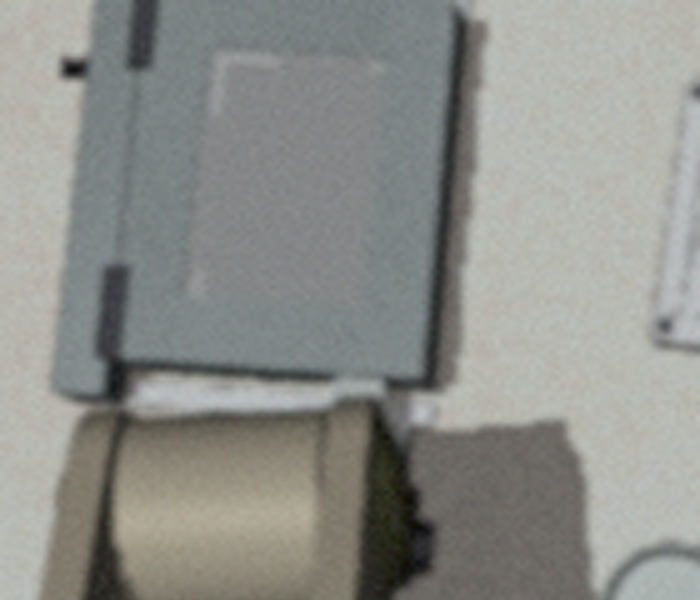

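```bash
python3 - <<'E'
from m import *
c=dict(np.load("side2.npz")); P=cloud(c)
for u,v in [(272,185),(272,188),(273,190),(273,191),(272,192),(273,193),(278,206),(270,206),(284,206),(278,198),(278,211)]: print((u,v),P[v,u].round(1),c["color"][v,u])
a=np.deg2rad(-4.9); R=np.array([[np.cos(a),-np.sin(a)],[np.sin(a),np.cos(a)]])
for n in("side","top"):
    c=dict(np.load(n+"2.npz")); P=cloud(c); q=(P[...,:2]-[621,163])@R
    for z0 in range(70,520,30):
        m=(P[...,2]>z0)&(P[...,2]<z0+30)&(q[...,0]>-330)&(q[...,0]<130)&(abs(q[...,1])<200)
        if m.sum()>5: print(n,z0,m.sum(),"x'",np.percentile(q[m][:,0],[0,5,50,95,100]).round(),"y'",np.percentile(q[m][:,1],[0,50,100]).round())
E
```

```text
(272, 185) [421.3 121.4 113. ] [14 12 12]
(272, 188) [420.6 121.8 102.4] [5 5 3]
(273, 190) [423.  119.7  96.6] [10 13  7]
(273, 191) [422.6 126.6  88.2] [54 55 60]
(272, 192) [418.  248.4  -2.5] [124 130 138]
(273, 193) [421.  238.    0.8] [151 160 173]
(278, 206) [433.6 124.1  34.7] [10 14  7]
(270, 206) [410.  131.8  31. ] [6 0 2]
(284, 206) [451.2 120.3  36. ] [5 4 4]
(278, 198) [435.4 159.9  37.5] [0 0 0]
(278, 211) [432.5 102.6  32.8] [13 11  9]
side 70 43 x' [-206. -206. -189.   74.   92.] y' [-83. -54.  85.]
side 100 41 x' [-207. -205. -195. -185. -183.] y' [-73. -58. -41.]
side 130 61 x' [-211. -207. -190. -180. -179.] y' [-99. -76. -34.]
side 160 166 x' [-215. -212. -194. -178. -176.] y' [-114.  -84.  -36.]
side 190 132 x' [-228. -218. -195. -168. -159.] y' [-91. -81. -39.]
side 220 267 x' [-233. -227. -193. -162. -158.] y' [-89. -77. -48.]
side 250 277 x' [-234. -228. -193. -162. -158.] y' [-90. -75. -35.]
side 280 131 x' [-233. -222. -190. -161. -155.] y' [-111. -103.  -51.]
side 310 386 x' [-256. -241. -193. -150. -143.] y' [-119. -110.    7.]
side 340 694 x' [-291. -270
[... 325 characters left out ...]
8.]
side 490 326 x' [-330. -328. -313. -294. -290.] y' [-116.  -91.  -43.]
top 70 458 x' [-106.  -98.   -5.   96.  104.] y' [-79. -41.  95.]
top 160 51 x' [-209. -209. -198. -186. -185.] y' [-107. -101.  -94.]
top 310 33 x' [-247. -244. -200. -150. -146.] y' [-116. -111.    4.]
top 340 639 x' [-282. -244. -201. -154. -145.] y' [-116.  -63.   25.]
top 370 1942 x' [-303. -236. -196. -167. -154.] y' [-119.  -47.   17.]
top 400 654 x' [-313. -300. -230. -199. -188.] y' [-119.  -92.   14.]
top 430 1494 x' [-329. -296. -263. -242. -232.] y' [-116.  -66.    8.]
top 460 846 x' [-330. -319. -289. -271. -265.] y' [-115.  -70.  -13.]
top 490 856 x' [-330. -327. -311. -295. -291.] y' [-113.  -67.  -17.]
```

```bash
python3 - <<'E'
from rig import ctrl
from m import *
c=dict(np.load("side1.npz")); print(proj(c,[411,142.6,203.6])); P=cloud(c)
for v in range(138,152,2): print(v,P[v,265].round(1),c["color"][v,265])
s=ctrl.sense(); print(s["time_s"],s["eef_pos"])
E
```

```text
[[265.67814457 153.86137951]]
138 [413.2 134.8 257.5] [50 52 50]
140 [412.8 128.4 255.1] [40 39 42]
142 [412.3 129.1 248.7] [33 33 32]
144 [411.8 131.7 241.1] [29 28 25]
146 [411.4 128.5 236.8] [16 17 19]
148 [403.  518.9  -1.8] [148 155 165]
150 [403.8 449.7  31.6] [12 12  7]
4.5 [422.29861367 135.63081473  60.23959315]
```

>>> carry_out([
  [0,[0,0,6],[0,0,0]],
  [0,[0,0,6],[0,0,0]],
  [0,[0,0,4],[0,0,0]],
  [0,[0,0,0],[0,0,0]],
])

```text
time_s: 4.83
eef_pos: [421.0, 135.4, 42.3]
ee_rot: [-0.001, 0.042, 0.999, -0.0]
force: [-0.4, -0.0, 0.3]
grip_width: -0.003
```

>>> carry_out([
  [0,[0,0,3],[0,0,0]],
  [0,[0,0,3],[0,0,0]],
  [0,[0,0,3],[0,0,0]],
  [0,[0,0,0],[0,0,0]],
])

```text
time_s: 5.17
eef_pos: [421.1, 135.4, 33.5]
ee_rot: [-0.0, 0.042, 0.999, -0.0]
force: [-0.2, 0.1, -0.1]
grip_width: -0.0
```

```bash
python3 - <<'E'
from rig import ctrl
from m import *
c=ctrl.capture("side"); np.savez("side3.npz",**c); cv2.imwrite("pics/side3.png",zoom(c["color"],240,150,320,230,7))
P=cloud(c)
for v in range(186,206): print(v,P[v,273].round(1),c["color"][v,273])
E
```

```text
186 [424.3  74.1 142.4] [10  7 10]
187 [424.   87.6 129.7] [1 0 0]
188 [423.8  83.8 129. ] [12  7  9]
189 [423.4  99.7 114.3] [20 18 18]
190 [423.1 101.2 109.8] [12  7  5]
191 [422.7 120.6  92.5] [9 8 5]
192 [422.4 124.3  86.3] [14 10 11]
193 [422.3 117.7  87.6] [15 15 10]
194 [422.  117.3  84.3] [13 11 13]
195 [421.7 121.9  77.5] [5 8 4]
196 [421.5 124.4  72.1] [12 16 11]
197 [421.3 120.1  71.6] [15 14 13]
198 [421.  119.5  68.5] [26 25 28]
199 [420.3 162.   33.5] [31 31 32]
200 [420.  159.3  31.8] [5 5 6]
201 [419.9 147.3  37. ] [3 3 5]
202 [419.6 150.   31.3] [6 7 6]
203 [419.5 140.9  34.4] [5 6 6]
204 [419.3 136.3  34.1] [ 9 11 12]
205 [419.1 131.5  34.1] [8 9 7]
```

View pics/side3.png

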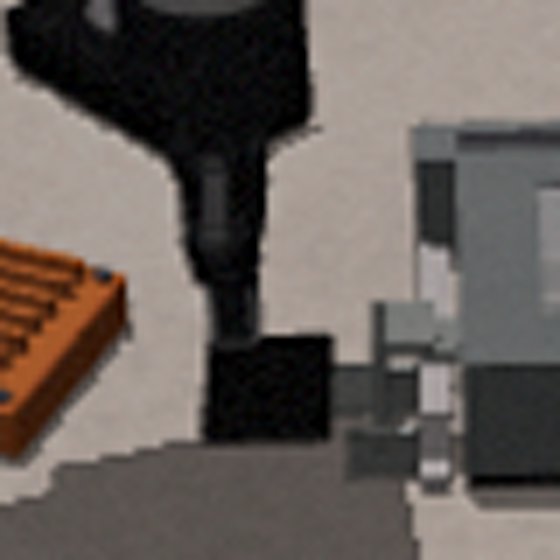

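>>> carry_out([
  [0,[0,0,3],[0,0,0]],
  [0,[0,0,3],[0,0,0]],
  [0,[0,0,3],[0,0,0]],
  [0,[0,0,0],[0,0,0]],
])

```text
time_s: 5.55
eef_pos: [421.1, 135.4, 24.4]
ee_rot: [-0.0, 0.042, 0.999, -0.0]
force: [0.3, 0.4, -0.0]
grip_width: 0.001
```

>>> carry_out([
  [0,[0,0,2],[0,0,0]],
  [0,[0,0,2],[0,0,0]],
  [0,[0,0,0],[0,0,0]],
])

```text
time_s: 5.8
eef_pos: [421.2, 135.4, 20.7]
ee_rot: [-0.0, 0.042, 0.999, -0.0]
force: [0.6, -0.3, -0.8]
grip_width: 0.005
```

>>> carry_out([
  [0,[0,0,2],[0,0,0]],
  [0,[0,0,2],[0,0,0]],
  [0,[0,0,0],[0,0,0]],
])

```text
time_s: 6.05
eef_pos: [421.2, 135.4, 16.6]
ee_rot: [-0.0, 0.042, 0.999, -0.0]
force: [0.0, 0.1, -0.2]
grip_width: 0.0
```

```bash
python3 - <<'E'
from rig import ctrl
from m import *
c=ctrl.capture("side"); np.savez("side4.npz",**c); cv2.imwrite("pics/side4.png",zoom(c["color"],240,150,320,230,7))
P=cloud(c)
for v in range(194,210): print(v,P[v,273].round(1),c["color"][v,273])
E
```

```text
194 [422.2 103.2  94.5] [13 12 12]
195 [421.9 103.6  90.7] [2 0 0]
196 [421.4 126.9  70.3] [7 4 7]
197 [421.3 118.7  72.7] [9 8 8]
198 [421.  124.   65.2] [10  8  9]
199 [420.7 122.8  62.5] [13 12 12]
200 [420.4 129.1  54.2] [16 14 17]
201 [420.2 122.7  55.4] [13 14 14]
202 [419.9 126.2  49.1] [19 19 22]
203 [419.7 127.4  44.5] [40 39 43]
204 [419.3 136.5  34. ] [3 6 5]
205 [419.1 131.8  33.9] [6 4 4]
206 [418.9 127.7  33.3] [6 5 3]
207 [418.8 120.7  34.9] [4 4 3]
208 [418.6 117.3  33.8] [4 7 2]
209 [418.4 113.7  32.9] [5 7 5]
```

View pics/side4.png

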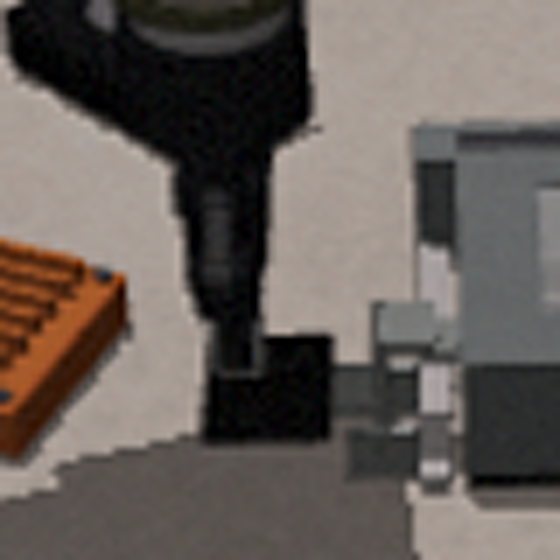

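>>> carry_out([
  [0,[0,0,2],[0,0,0]],
  [0,[0,0,2],[0,0,0]],
  [0,[0,0,2],[0,0,0]],
  [0,[0,0,0],[0,0,0]],
])

```text
time_s: 6.43
eef_pos: [421.2, 135.4, 10.6]
ee_rot: [-0.0, 0.042, 0.999, -0.0]
force: [0.8, 0.9, 0.0]
grip_width: -0.001
```

>>> carry_out([
  [0,[0,0,2],[0,0,0]],
  [0,[0,0,2],[0,0,0]],
  [0,[0,0,2],[0,0,0]],
  [0,[0,0,0],[0,0,0]],
])

```text
time_s: 6.77
eef_pos: [420.9, 135.5, 4.6]
ee_rot: [-0.001, 0.042, 0.999, -0.0]
force: [-2.3, 0.8, 2.2]
grip_width: 0.003
```

>>> carry_out([
  [0,[0,0,2],[0,0,0]],
  [0,[0,0,2],[0,0,0]],
  [0,[0,0,2],[0,0,0]],
  [0,[0,0,2],[0,0,0]],
  [0,[0,0,0],[0,0,0]],
])

```text
time_s: 7.18
eef_pos: [420.4, 135.5, -3.6]
ee_rot: [-0.001, 0.042, 0.999, -0.0]
force: [-6.0, -0.2, 6.3]
grip_width: -0.002
```

>>> carry_out([
  [0,[0,0,2],[0,0,0]],
  [0,[0,0,2],[0,0,0]],
  [0,[0,0,0],[0,0,0]],
])

```text
time_s: 7.43
eef_pos: [420.5, 135.5, -6.6]
ee_rot: [-0.001, 0.042, 0.999, -0.0]
force: [-11.4, -0.2, 20.7]
grip_width: 0.002
```

```bash
python3 - <<'E'
from rig import ctrl
from m import *
c=ctrl.capture("side"); np.savez("side5.npz",**c); cv2.imwrite("pics/side5.png",zoom(c["color"],200,80,400,230,4))
print(ctrl.sense()["force"])
E
```

```text
[-10.3371433    0.58326631  19.54514781]
```

View pics/side5.png

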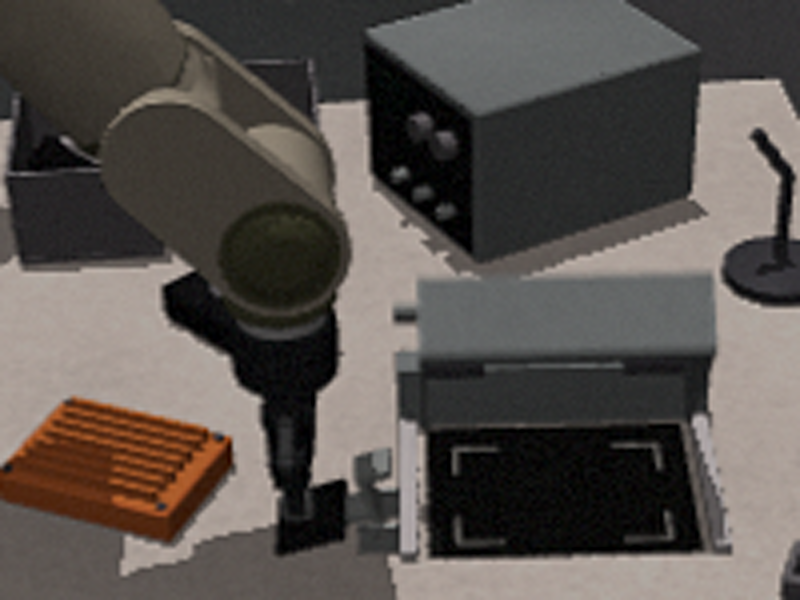

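>>> carry_out([
  [0,[0,0,-6],[0,0,0]],
  [0,[0,0,-10],[0,0,0]],
  [0,[0,0,-30],[0,0,0]],
  [0,[0,0,-30],[0,0,0]],
  [0,[0,0,-30],[0,0,0]],
  [0,[0,0,-30],[0,0,0]],
  [0,[0,0,-30],[0,0,0]],
  [0,[0,0,-30],[0,0,0]],
  [0,[0,-30,0],[0,0,0]],
  [0,[0,-30,0],[0,0,0]],
  [0,[0,-30,0],[0,0,0]],
  [0,[0,-30,0],[0,0,0]],
  [0,[0,-30,0],[0,0,0]],
  [0,[0,-30,0],[0,0,0]],
  [0,[0,0,0],[0,0,0]],
])

```text
time_s: 8.73
eef_pos: [406.7, -48.0, 189.0]
ee_rot: [0.001, 0.044, 0.999, -0.001]
force: [0.4, 0.7, -0.3]
grip_width: 0.001
```

```bash
python3 - <<'E'
from rig import ctrl
from m import *
for n in("side","top"):
    c=ctrl.capture(n); np.savez(n+"6.npz",**c)
    P=c["color"]; cv2.imwrite(f"pics/{n}6.png",zoom(P,230,140,400,280,4) if n=="side" else zoom(P,190,150,390,300,4)[:600])
E
```

```text
(no output)
```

View pics/side6.png

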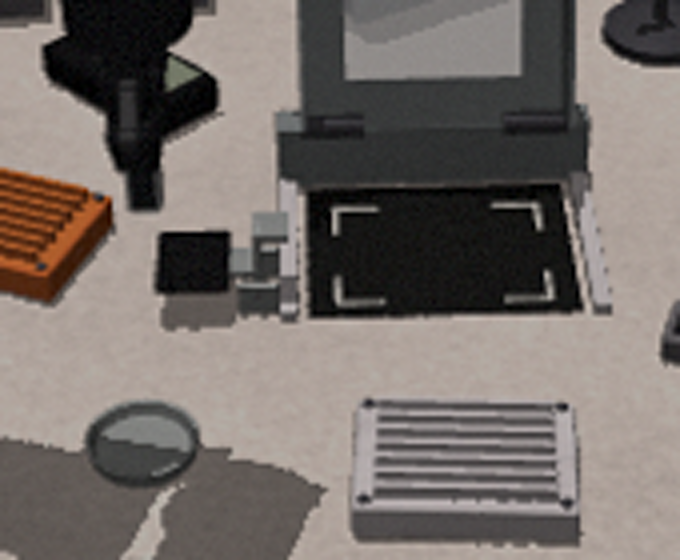

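View pics/top6.png

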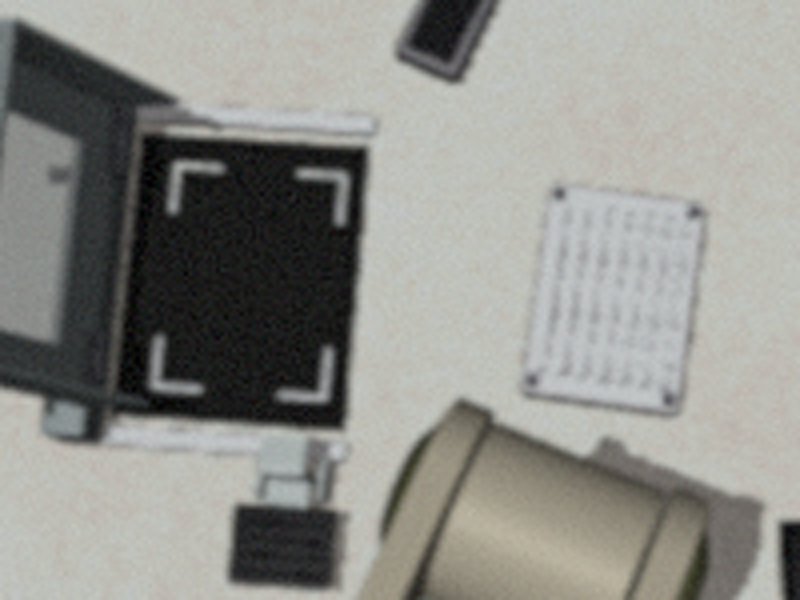

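```bash
cat > bay.py <<'E'
from m import *
def bay(c,poly):
    g=c["color"].astype(int).min(2); M=np.zeros(g.shape,np.uint8); cv2.fillPoly(M,[np.array(poly,np.int32)],1)
    v,u=np.where((M>0)&(g>90)); p=onplane(c,np.c_[u,v],0.5)[:,:2].astype(np.float32)
    return cv2.minAreaRect(p),len(p)
if __name__=="__main__":
    t=dict(np.load("top6.npz")); s=dict(np.load("side6.npz"))
    f=lambda L,x0,y0,k:[(x0+x/k,y0+y/k) for x,y in L]
    print(bay(t,f([(155,145),(360,155),(340,415),(135,400)],190,150,4)))
    print(bay(s,f([(312,192),(555,192),(572,308),(316,308)],230,140,4)))
    for n,c,uv in(("top",t,(343,224)),("side",s,(346,258))):
        P=cloud(c);z=P[...,2]; 
        for lo,hi in((22,45),):
            m=comp((z>lo)&(z<hi),uv); print(n,axis_fix(rect(m,P)))
E
python3 bay.py
```

```text
(((621.291259765625, 165.59263610839844), (127.9647216796875, 168.08462524414062), 85.53966522216797), 260)
(((623.3603515625, 163.37301635742188), (119.05934143066406, 163.3158721923828), 85.57839965820312), 72)
top (array([601.7, -91.9]), 109.9, 150.9, 81.13)
side (array([603.1, -95.7]), 112.3, 149.6, 80.72)
```

>>> carry_out([
  [0,[0,0,0],[0,0,1]],
  [0,[0,0,0],[0,0,1]],
  [0,[0,0,0],[0,0,1]],
  [0,[0,0,0],[0,0,1]],
  [0,[0,0,0],[0,0,1]],
  [0,[0,0,0],[0,0,1]],
  [0,[0,0,0],[0,0,1]],
  [0,[0,0,0],[0,0,1]],
  [0,[0,0,0],[0,0,1]],
  [0,[0,0,0],[0,0,1]],
  [0,[0,0,0],[0,0,1]],
  [0,[0,0,0],[0,0,1]],
  [0,[0,0,0],[0,0,1]],
  [0,[0,0,0],[0,0,1]],
  [0,[0,0,0],[0,0,0.9]],
])

```text
time_s: 10.08
eef_pos: [406.7, -43.0, 188.9]
ee_rot: [0.0, 0.734, 0.68, 0.0]
force: [-0.4, -1.4, -0.4]
grip_width: 0.003
```

>>> carry_out([
  [80,[-17,25,0],[0,0,0]],
  [80,[-17,25,0],[0,0,0]],
  [80,[-17,25,0],[0,0,0]],
  [80,[-17,25,0],[0,0,0]],
  [80,[-17,25,0],[0,0,0]],
  [80,[-17,25,0],[0,0,0]],
  [80,[-17,25,0],[0,0,0]],
  [80,[-17,25,0],[0,0,0]],
  [80,[0,0,30],[0,0,0]],
  [80,[0,0,30],[0,0,0]],
  [80,[0,0,30],[0,0,0]],
  [80,[0,0,30],[0,0,0]],
  [80,[0,0,0],[0,0,0]],
  [80,[0,0,0],[0,0,0]],
])

```text
time_s: 11.25
eef_pos: [596.1, -192.9, 68.5]
ee_rot: [-0.001, 0.732, 0.681, -0.0]
force: [0.9, -0.6, -0.0]
grip_width: 0.938
```

```bash
python3 - <<'E'
from rig import ctrl
from m import *
s=ctrl.sense(); print(s["time_s"],s["eef_pos"],s["ee_rot"],s["grip_width"],s["joints"])
c=ctrl.capture("side"); np.savez("side7.npz",**c); cv2.imwrite("pics/side7.png",zoom(c["color"],240,130,440,280,4))
print(proj(c,s["eef_pos"]))
E
```

```text
11.25 [ 596.05719276 -192.91107415   68.4630367 ] [-9.52129834e-04  7.31960861e-01  6.81345958e-01 -2.77183315e-04] 0.9384316083314299 [-4.99759141e-01  6.59202892e-01  1.33010797e+00  8.27116904e-05
  1.15426367e+00 -4.28197073e-01]
[[349.0649717  268.21347137]]
```

View pics/side7.png

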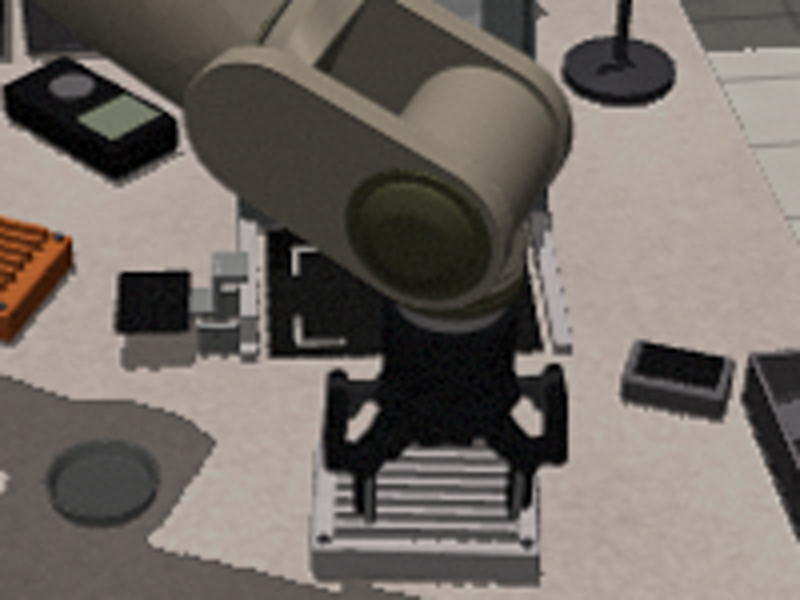

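```bash
python3 - <<'E'
from m import *
c=dict(np.load("side7.npz")); P=cloud(c)
for u in (331,369,370):
  for v in range(248,264,2): print(u,v,P[v,u].round(1),c["color"][v,u])
cv2.imwrite("pics/side7b.png",zoom(c["color"],310,215,400,280,8))
E
```

```text
331 248 [ 549.  -206.   152.6] [16 18 17]
331 250 [ 549.6 -201.7  142.3] [36 37 37]
331 252 [ 549.5 -202.6  136.8] [49 51 50]
331 254 [ 549.7 -201.9  129.6] [50 50 50]
331 256 [ 549.9 -200.1  121.5] [51 53 54]
331 258 [ 549.7 -202.3  117. ] [52 52 53]
331 260 [ 550.1 -199.2  107.5] [91 91 95]
331 262 [ 559.3 -130.4   34.3] [74 74 77]
369 248 [ 640.1 -202.7  139.9] [47 47 48]
369 250 [ 639.8 -205.5  136. ] [58 57 59]
369 252 [ 639.6 -208.   131.9] [61 62 62]
369 254 [ 639.8 -208.5  125.9] [66 65 65]
369 256 [ 639.6 -211.1  121.9] [59 59 60]
369 258 [ 640.7 -207.8  112.1] [53 54 53]
369 260 [ 660.5 -126.5   26.3] [132 132 138]
369 262 [ 657.3 -141.7   34. ] [142 142 149]
370 248 [ 640.6 -210.7  147.1] [34 32 34]
370 250 [ 641.6 -208.   138.1] [54 54 55]
370 252 [ 642.  -207.9  131.6] [45 46 45]
370 254 [ 643.7 -202.6  120. ] [32 33 31]
370 256 [ 643.7 -203.9  114.7] [39 38 38]
370 258 [ 663.6 -123.    30. ] [159 159 166]
370 260 [ 662.2 -130.5   29.9] [166 166 174]
370 262 [ 661.7 -134.4   26.4] [168 167 175]
```

View pics/side7b.png

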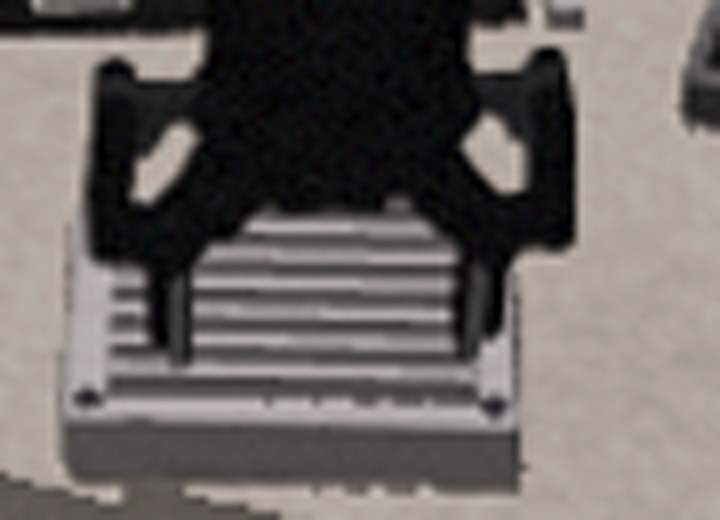

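>>> carry_out([
  [80,[0,0,25],[0,0,0]],
  [80,[0,0,25],[0,0,0]],
  [80,[0,0,25],[0,0,0]],
  [80,[0,0,15],[0,0,0]],
  [80,[0,0,5],[0,0,0]],
  [80,[0,0,0],[0,0,0]],
])

```text
time_s: 11.8
eef_pos: [596.7, -194.2, -25.0]
ee_rot: [0.001, 0.732, 0.681, 0.0]
force: [0.2, 0.5, -0.5]
grip_width: 0.933
```

```bash
python3 - <<'E'
from rig import ctrl
from m import *
s=ctrl.sense(); print(s["time_s"],s["eef_pos"],s["force"])
c=ctrl.capture("side"); np.savez("side8.npz",**c); cv2.imwrite("pics/side8.png",zoom(c["color"],310,215,400,290,8))
E
```

```text
11.8 [ 596.74116856 -194.1976088   -25.04286762] [ 0.24149262  0.49005581 -0.50462287]
```

View pics/side8.png

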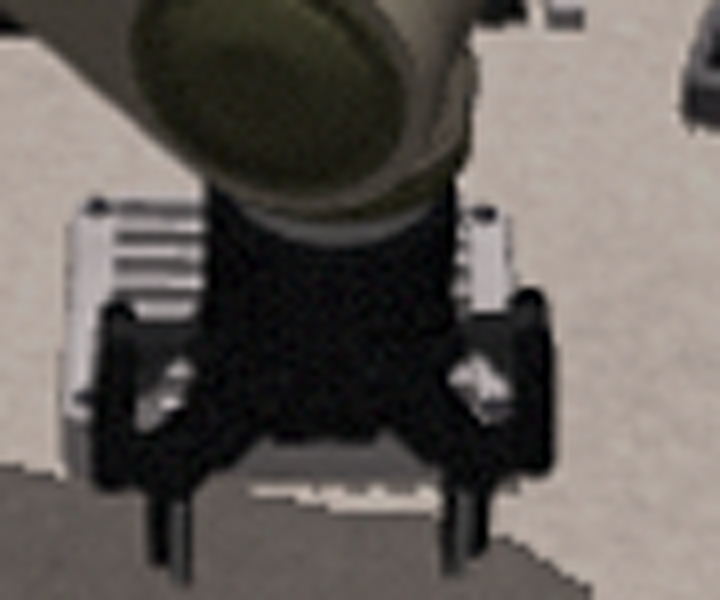

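>>> carry_out([
  [80,[8,-2,0],[0,0,0]],
  [80,[8,0,0],[0,0,0]],
  [80,[5,0,0],[0,0,0]],
  [80,[4,0,0],[0,0,0]],
  [80,[4,0,0],[0,0,0]],
  [80,[4,0,0],[0,0,0]],
  [80,[4,0,0],[0,0,0]],
  [80,[4,0,0],[0,0,0]],
  [80,[6,0,0],[0,0,0]],
  [80,[8,0,0],[0,0,0]],
  [80,[10,0,0],[0,0,0]],
  [80,[10,0,0],[0,0,0]],
  [80,[10,0,0],[0,0,0]],
  [80,[8,0,0],[0,0,0]],
  [80,[6,0,0],[0,0,0]],
  [80,[3,0,0],[0,0,0]],
  [80,[0,0,0],[0,0,0]],
])

```text
time_s: 13.27
eef_pos: [601.3, -91.2, -26.1]
ee_rot: [-0.0, 0.732, 0.681, 0.0]
force: [0.4, -0.3, -0.1]
grip_width: 0.935
```

```bash
python3 - <<'E'
from rig import ctrl
from m import *
s=ctrl.sense(); print(s["time_s"],s["eef_pos"],s["force"])
for n in("side","top"):
    c=ctrl.capture(n); np.savez(n+"9.npz",**c); P=c["color"]; cv2.imwrite(f"pics/{n}9.png",zoom(P,270,140,400,280,4) if n=="side" else zoom(P,190,150,390,300,4)[:600])
E
```

```text
13.2667 [601.33221436 -91.18783143 -26.07399536] [ 0.43178178 -0.33408574 -0.06830761]
```

View pics/side9.png

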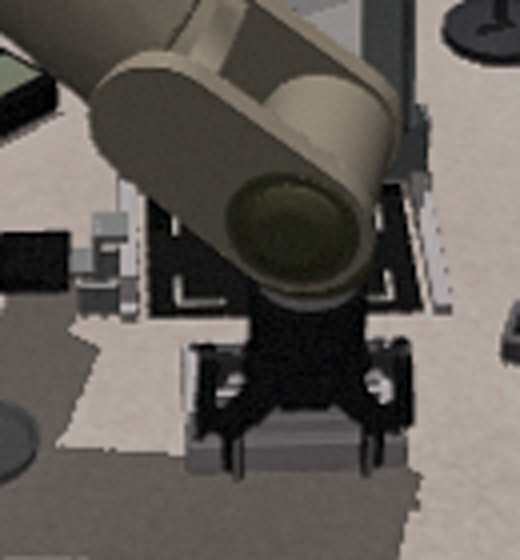

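View pics/top9.png

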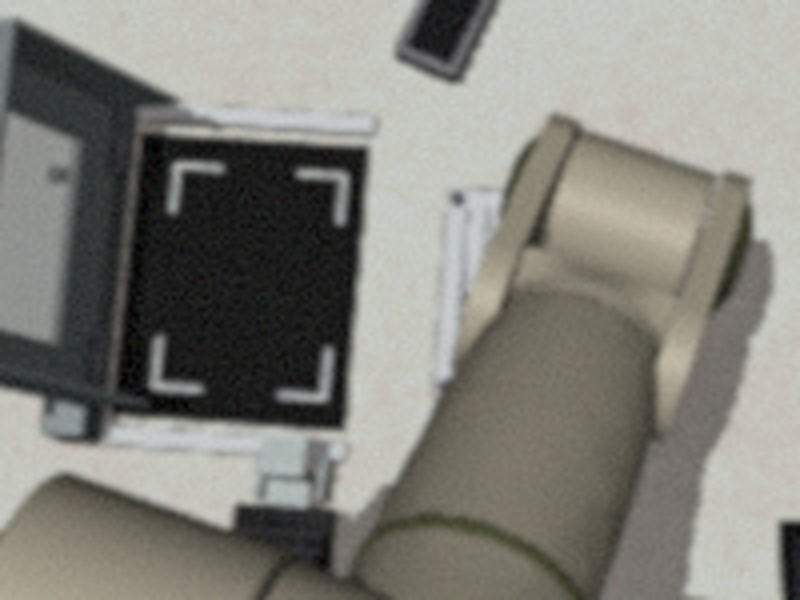

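>>> carry_out([
  [80,[4,0,0],[0,0,0]],
  [80,[6,0,0],[0,0,0]],
  [80,[9,0,0],[0,0,0]],
  [80,[11,0,0],[0,0,0]],
  [80,[12,0,0],[0,0,0]],
  [80,[12,0,0],[0,0,0]],
  [80,[12,0,0],[0,0,0]],
  [80,[12,0,0],[0,0,0]],
  [80,[12,0,0],[0,0,0]],
  [80,[12,0,0],[0,0,0]],
  [80,[12,0,0],[0,0,0]],
  [80,[12,0,0],[0,0,0]],
  [80,[12,0,0],[0,0,0]],
  [80,[10,0,0],[0,0,0]],
  [80,[8,0,0],[0,0,0]],
  [80,[6,0,0],[0,0,0]],
  [80,[4,0,0],[0,0,0]],
  [80,[3,0,0],[0,0,0]],
  [80,[0,0,0],[0,0,0]],
])

```text
time_s: 14.95
eef_pos: [613.9, 76.8, -25.9]
ee_rot: [-0.0, 0.732, 0.681, 0.0]
force: [-0.7, 0.7, -0.2]
grip_width: 0.934
```

```bash
python3 - <<'E'
from rig import ctrl
from m import *
s=ctrl.sense(); print(s["time_s"],s["eef_pos"],s["ee_rot"],s["force"])
for n in("side","top"):
    c=ctrl.capture(n); np.savez(n+"10.npz",**c); P=c["color"]; cv2.imwrite(f"pics/{n}10.png",zoom(P,250,110,400,240,5) if n=="side" else zoom(P,190,150,390,300,4)[:600])
E
```

```text
14.95 [613.86125768  76.80134492 -25.87731982] [-7.36612985e-05  7.32424343e-01  6.80848358e-01  3.00464330e-04] [-0.65313072  0.65385887 -0.16705244]
```

View pics/side10.png

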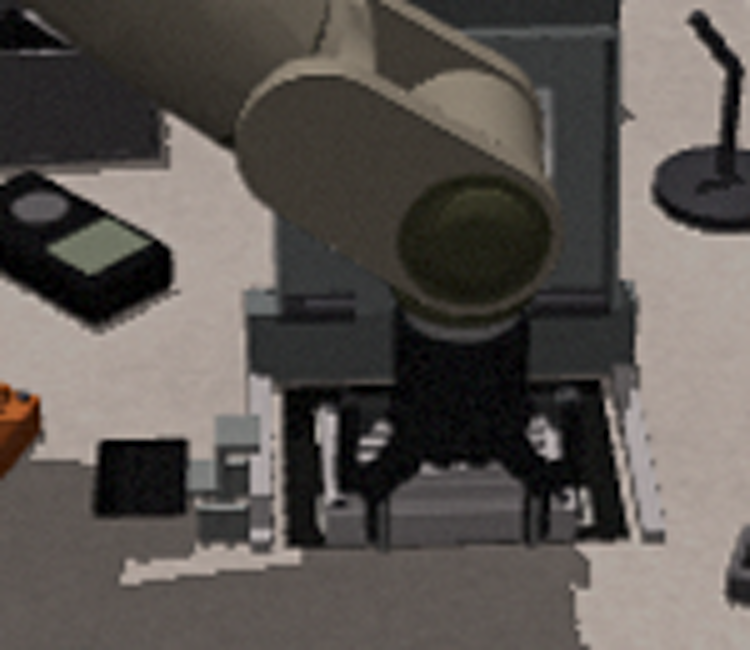

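View pics/top10.png

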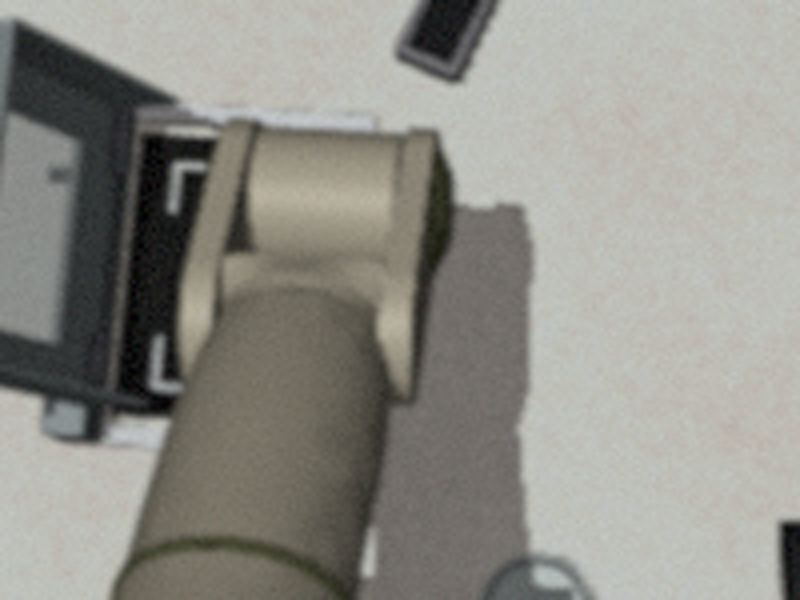

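>>> carry_out([
  [80,[-15,0,0],[0,0,0]],
  [80,[-30,0,0],[0,0,0]],
  [80,[-30,0,0],[0,0,0]],
  [80,[-30,0,0],[0,0,0]],
  [80,[-30,0,0],[0,0,0]],
  [80,[-30,0,0],[0,0,0]],
  [80,[-30,0,0],[0,0,0]],
  [80,[0,0,0],[0,0,0]],
])

```text
time_s: 15.72
eef_pos: [599.2, -124.2, -25.6]
ee_rot: [0.001, 0.734, 0.679, 0.0]
force: [0.2, -0.9, -0.7]
grip_width: 0.937
```

```bash
cat > meas.py <<'E'
import sys
from rig import ctrl
from m import *
tag=sys.argv[1]
s=ctrl.sense(); print(s["time_s"],s["eef_pos"].round(1),s["force"].round(1))
a=np.deg2rad(-4.45); R=np.array([[np.cos(a),-np.sin(a)],[np.sin(a),np.cos(a)]])
B={"top":(621.3,165.6),"side":(623.4,163.4)}
for n in("side","top"):
    c=ctrl.capture(n); np.savez(n+tag+".npz",**c); I=c["color"]; cv2.imwrite(f"pics/{n}{tag}.png",zoom(I,250,130,400,250,5) if n=="side" else zoom(I,200,160,320,280,5)[:600])
    P=cloud(c); z=P[...,2]; q=(P[...,:2]-B[n])@R
    m=(z>20)&(z<46)&(abs(q[...,0])<100)&(q[...,1]<75)&(q[...,1]>-120)&(I.min(2)>70)
    m=cv2.morphologyEx(m.astype(np.uint8),cv2.MORPH_OPEN,np.ones((2,2)))>0
    r=cv2.minAreaRect(q[m].astype(np.float32)); print(n,m.sum(),"bay-frame",axis_fix(r))
    for lo in range(-70,70,20):
        k=m&(q[...,0]>=lo)&(q[...,0]<lo+20); print("  x",lo,np.percentile(q[k][:,1],[1,99]).round(1) if k.sum()>5 else k.sum())
E
python3 meas.py 11
```

```text
15.7167 [ 599.2 -124.2  -25.6] [ 0.2 -0.9 -0.7]
side 59 bay-frame (array([ -75.5, -644.8]), 1199.2, 29.5, 88.43)
  x -70 [-80.9 -51.3]
  x -50 5
  x -30 0
  x -10 0
  x 10 0
  x 30 0
  x 50 0
top 2094 bay-frame (array([-104.4,  -77. ]), 396.8, 161.3, 26.98)
  x -70 [-79.6  25.7]
  x -50 [-79.9  25.3]
  x -30 [-79.6  24.9]
  x -10 [-79.5  25.9]
  x 10 [-79.3  25.2]
  x 30 [-79.2  26.2]
  x 50 [-79.6  26.6]
```

View pics/top11.png

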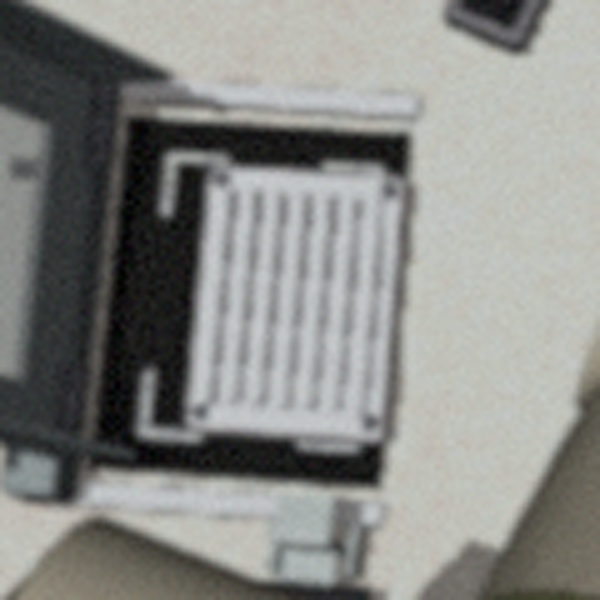

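View pics/side11.png

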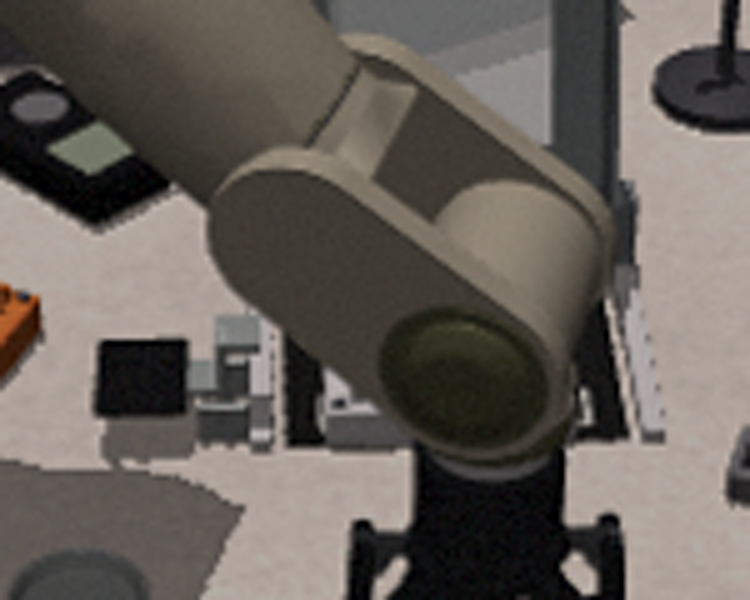

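```bash
cat > ref.py <<'E'
from m import *
import sys
a=np.deg2rad(-4.45); R=np.array([[np.cos(a),-np.sin(a)],[np.sin(a),np.cos(a)]])
def up(I,k=8): return cv2.resize(I,None,fx=k,fy=k,interpolation=cv2.INTER_LINEAR)
def pts(c,z,thr,x0,x1,y0,y1,B):
    I=c["color"].min(2); I=cv2.GaussianBlur(I,(3,3),0.6); k=6; U=up(I,k)
    v,u=np.where(U>thr); u=(u+.5)/k-.5; v=(v+.5)/k-.5
    box=proj(c,[[*(np.array(B)+R@np.array(p)),z] for p in((x0,y0),(x1,y0),(x1,y1),(x0,y1))])
    k2=(u>box[:,0].min())&(u<box[:,0].max())&(v>box[:,1].min())&(v<box[:,1].max()); u,v=u[k2],v[k2]
    q=(onplane(c,np.c_[u,v],z)[:,:2]-B)@R
    return q[(q[:,0]>x0)&(q[:,0]<x1)&(q[:,1]>y0)&(q[:,1]<y1)]
if __name__=="__main__":
    for n,B in(("top",(621.3,165.6)),("side",(623.4,163.4))):
        c=dict(np.load(n+"6.npz"))
        q=pts(c,0.5,100,-92,92,-70,70,B)
        r=cv2.minAreaRect(q.astype(np.float32)); print(n,axis_fix(r))
        for sx in(-1,1):
            for sy in(-1,1):
                k=q[(q[:,0]*sx>0)&(q[:,1]*sy>0)]; print(sx,sy,len(k),np.percentile(k,[2,98],axis=0).round(1).tolist())
E
python3 ref.py
python3 - <<'E'
from ref import *
c=dict(np.load("top11.npz")); B=(621.3,165.6)
P=cloud(c);z=P[...,2]; q=(P[...,:2]-B)@R
m=(z>20)&(z<46)
for lo in range(-70,20,15):
    k=m&(q[...,1]>=lo)&(q[...,1]<lo+15)&(abs(q[...,0])<95); print(lo,np.percentile(q[k][:,0],[1,50,99]).round(1))
E
```

```text
top (array([0. , 0.1]), 127.1, 167.2, 89.95)
-1 -1 1902 [[-83.0, -63.0], [-48.0, -31.2]]
-1 1 1830 [[-82.7, 30.1], [-48.1, 63.1]]
1 -1 1755 [[48.1, -62.8], [83.1, -29.8]]
1 1 1719 [[48.6, 31.0], [83.2, 63.0]]
side (array([-0.2, -0.1]), 120.4, 163.8, 89.66)
-1 -1 206 [[-82.0, -58.4], [-77.7, -35.6]]
-1 1 214 [[-81.8, 32.5], [-74.1, 60.5]]
1 -1 232 [[76.3, -59.9], [81.1, -30.5]]
1 1 166 [[64.4, 32.2], [81.0, 59.6]]
-70 [-77.8  -6.8  69.1]
-55 [-77.9  -6.5  67.4]
-40 [-78.9  -6.6  70.6]
-25 [-78.   -7.5  69. ]
-10 [-78.7  -7.2  67.4]
5 [-77.8  -6.4  67.7]
```

>>> carry_out([
  [80,[15,-5,0],[0,0,0]],
  [80,[30,0,0],[0,0,0]],
  [80,[30,0,0],[0,0,0]],
  [80,[30,0,0],[0,0,0]],
  [80,[30,0,0],[0,0,0]],
  [80,[25,0,0],[0,0,0]],
  [80,[15,0,0],[0,0,0]],
  [80,[10,0,0],[0,0,0]],
  [80,[0,0,0],[0,0,0]],
  [80,[0,0,0],[0,0,0]],
])

```text
time_s: 16.65
eef_pos: [607.7, 67.3, -26.0]
ee_rot: [-0.0, 0.732, 0.681, -0.0]
force: [0.2, -1.1, -0.1]
grip_width: 0.937
```

```bash
cat > st.py <<'E'
from rig import ctrl
from m import *
s=ctrl.sense(); a=np.deg2rad(-4.45); R=np.array([[np.cos(a),-np.sin(a)],[np.sin(a),np.cos(a)]])
q=s["ee_rot"]; print(s["time_s"],"bay xy",((s["eef_pos"][:2]-[621.3,165.6])@R).round(1),"z",s["eef_pos"][2].round(1),"yaw",np.rad2deg(2*np.arctan2(q[2],q[1])-np.pi/2).round(2),s["force"].round(1))
E
python3 st.py
```

```text
16.65 bay xy [ -6.  -99.1] z -26.0 yaw -4.09 [ 0.2 -1.1 -0.1]
```

>>> carry_out([
  [80,[5,0,0],[0,0,0.06]],
  [80,[3,0,0],[0,0,0]],
  [80,[2,0,0],[0,0,0]],
  [80,[2,0,0],[0,0,0]],
  [80,[2.5,0.6,0],[0,0,0]],
  [80,[2.5,0.6,0],[0,0,0]],
  [80,[2.5,0.6,0],[0,0,0]],
  [80,[2.5,0.6,0],[0,0,0]],
  [80,[2.5,0.6,0],[0,0,0]],
  [80,[2.5,0.6,0],[0,0,0]],
  [80,[2.5,0.6,0],[0,0,0]],
  [80,[2.5,0.6,0],[0,0,0]],
  [80,[0,0,0],[0,0,0]],
])

```text
time_s: 17.73
eef_pos: [615.4, 97.8, -26.0]
ee_rot: [0.0, 0.735, 0.678, -0.0]
force: [-0.7, -2.6, 1.3]
grip_width: 0.937
```

```bash
python3 st.py
```

```text
17.7333 bay xy [ -0.7 -68.1] z -26.0 yaw -4.55 [-0.7 -2.6  1.3]
```

>>> carry_out([
  [80,[-10,0,0],[0,0,0]],
  [80,[-25,0,0],[0,0,0]],
  [80,[-30,0,0],[0,0,0]],
  [80,[-30,0,0],[0,0,0]],
  [80,[-30,0,0],[0,0,0]],
  [80,[-30,0,0],[0,0,0]],
  [80,[-30,0,0],[0,0,0]],
  [80,[-30,0,0],[0,0,0]],
  [80,[0,0,0],[0,0,0]],
])

```text
time_s: 18.48
eef_pos: [597.9, -121.8, -25.8]
ee_rot: [0.001, 0.736, 0.677, 0.0]
force: [-0.4, -0.8, 0.7]
grip_width: 0.937
```

```bash
cat > meas2.py <<'E'
import sys
from rig import ctrl
from ref import *
tag=sys.argv[1]
for n in("top","side"):
    c=ctrl.capture(n); np.savez(n+tag+".npz",**c); I=c["color"]; cv2.imwrite(f"pics/{n}{tag}.png",zoom(I,250,130,400,250,5) if n=="side" else zoom(I,200,160,320,280,5)[:600])
c=dict(np.load("top"+tag+".npz")); B=(621.3,165.6)
P=cloud(c);z=P[...,2]; q=(P[...,:2]-B)@R
m=(z>18)&(z<46)&(abs(q[...,0])<95)&(q[...,1]<78)&(q[...,1]>-110)
r=[];
for lo in range(-45,45,15):
    k=m&(q[...,1]>=lo)&(q[...,1]<lo+15); v=np.percentile(q[k][:,0],[1,99]); r.append(v); 
r=np.array(r); print("x ext",r.mean(0).round(1),"slope deg",np.rad2deg(-np.polyfit(np.arange(6)*15,r.mean(1),1)[0]).round(2),"cx",r.mean().round(2))
r=[]
for lo in range(-60,60,15):
    k=m&(q[...,0]>=lo)&(q[...,0]<lo+15); v=np.percentile(q[k][:,1],[1,99]); r.append(v)
r=np.array(r); print("y ext",r.mean(0).round(1),r.std(0).round(1),"slope deg",np.rad2deg(np.polyfit(np.arange(8)*15,r.mean(1),1)[0]).round(2),"cy",r.mean().round(2))
E
python3 meas2.py 12; python3 st.py
```

```text
x ext [-73.2  74.3] slope deg -0.72 cx 0.56
y ext [-58.3  49.5] [0.2 0.8] slope deg -0.09 cy -4.36
18.5833 bay xy [  -1.3 -283.9] z -26.0 yaw -4.68 [0.5 0.9 0.9]
```

View pics/top12.png

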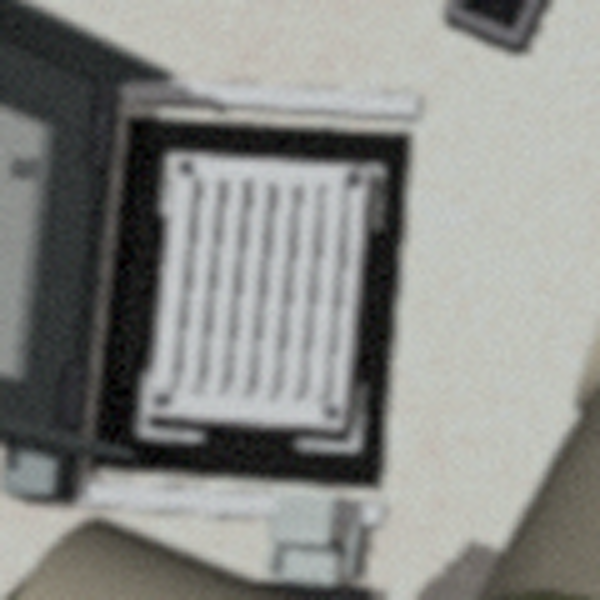

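>>> carry_out([
  [80,[0,0,-30],[0,0,0]],
  [80,[0,0,-30],[0,0,0]],
  [80,[0,0,-30],[0,0,0]],
  [80,[0,-30,-30],[0,0,0]],
  [80,[0,-35,0],[0,0,0]],
  [80,[0,-35,0],[0,0,0]],
  [80,[0,-35,0],[0,0,0]],
  [80,[0,-35,0],[0,0,0]],
  [80,[0,-30,0],[0,0,0]],
  [80,[0,0,0],[0,0,0]],
])

```text
time_s: 19.42
eef_pos: [395.0, -98.0, 93.0]
ee_rot: [-0.002, 0.734, 0.679, -0.001]
force: [0.3, -0.6, 0.8]
grip_width: 0.935
```

```bash
python3 meas2.py 13; python3 st.py; python3 - <<'E'
from m import *
from ref import R
c=dict(np.load("side13.npz")); P=cloud(c); z=P[...,2]; q=(P[...,:2]-(623.3,163.3))@R
m=(z>15)&(z<45)&(abs(q[...,0])<95)&(q[...,1]<75)&(q[...,1]>-80)
for lo in range(-60,60,20):
    k=m&(q[...,0]>=lo)&(q[...,0]<lo+20); print("x",lo,np.percentile(q[k][:,1],[1,99]).round(1))
for lo in range(-45,45,15):
    k=m&(q[...,1]>=lo)&(q[...,1]<lo+15); print("y",lo,np.percentile(q[k][:,0],[1,99]).round(1))
E
```

```text
x ext [-73.3  74.1] slope deg -0.28 cx 0.41
y ext [-58.2  49.9] [0.3 0.7] slope deg -0.32 cy -4.15
19.5167 bay xy [-200.6 -281.8] z 93.9 yaw -4.51 [ 0.5 -0.4  0.1]
x -60 [-59.6  41.2]
x -40 [-59.4  42.9]
x -20 [-58.5  40.8]
x 0 [-60.3  42.3]
x 20 [-59.4  44.2]
x 40 [-58.8  46.1]
y -45 [-73.5  73.1]
y -30 [-71.2  73.2]
y -15 [-72.9  70.5]
y 0 [-71.2  73.3]
y 15 [-72.1  73.5]
y 30 [-71.7  71.9]
```

View pics/side13.png

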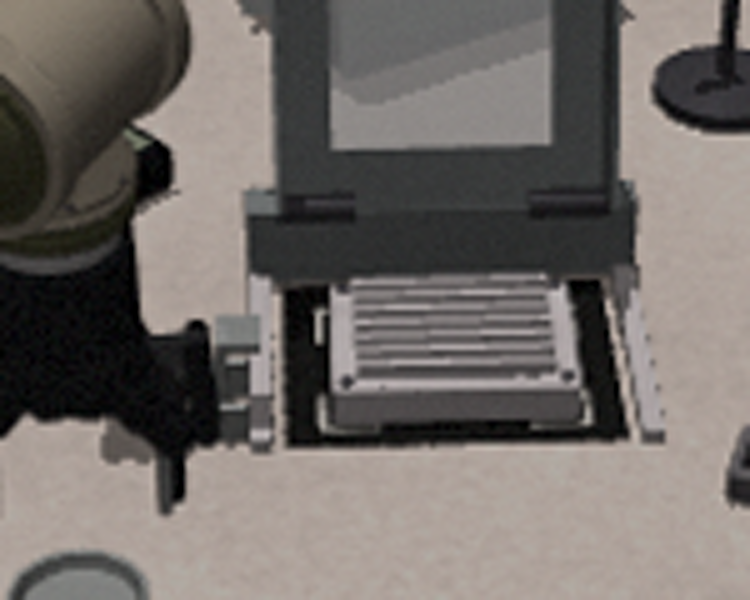

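>>> carry_out([
  [80,[0,30,0],[0,0,0]],
  [80,[0,35,0],[0,0,0]],
  [80,[0,35,0],[0,0,0]],
  [80,[0,35,0],[0,0,0]],
  [80,[0,35,0],[0,0,0]],
  [80,[0,30,30],[0,0,0]],
  [80,[0,0,30],[0,0,0]],
  [80,[0,0,30],[0,0,0]],
  [80,[0,0,30],[0,0,0]],
  [80,[20,0,0],[0,0,0]],
  [80,[30,0,0],[0,0,0]],
  [80,[30,0,0],[0,0,0]],
  [80,[30,0,0],[0,0,0]],
  [80,[30,0,0],[0,0,0]],
  [80,[25,0,0],[0,0,0]],
  [80,[20,0,0],[0,0,0]],
  [80,[10,0,0],[0,0,0]],
  [80,[0,0,0],[0,0,0]],
  [80,[0,0,0],[0,0,0]],
])

```text
time_s: 21.1
eef_pos: [614.0, 78.3, -26.3]
ee_rot: [0.0, 0.734, 0.679, -0.0]
force: [-0.8, 0.4, -0.3]
grip_width: 0.939
```

```bash
python3 st.py
```

```text
21.1 bay xy [ -0.5 -87.6] z -26.3 yaw -4.48 [-0.8  0.4 -0.3]
```

>>> carry_out([
  [80,[8,0,0],[0,0,0]],
  [80,[5,0,0],[0,0,0]],
  [80,[3,0,0],[0,0,0]],
  [80,[2,0,0],[0,0,0]],
  [80,[1.5,0,0],[0,0,0]],
  [80,[1,0,0],[0,0,0]],
  [80,[1,0,0],[0,0,0]],
  [80,[1,0,0],[0,0,0]],
  [80,[1,0,0],[0,0,0]],
  [80,[0,0,0],[0,0,0]],
  [80,[0,0,0],[0,0,0]],
])

```text
time_s: 22.02
eef_pos: [615.6, 101.5, -26.0]
ee_rot: [0.0, 0.735, 0.678, 0.0]
force: [0.0, -4.8, 0.0]
grip_width: 0.937
```

```bash
python3 st.py
```

```text
22.0167 bay xy [ -0.7 -64.3] z -26.0 yaw -4.55 [ 0.  -4.8  0. ]
```

>>> carry_out([
  [80,[-10,0,0],[0,0,0]],
  [80,[-25,0,0],[0,0,0]],
  [80,[-30,0,0],[0,0,0]],
  [80,[-30,0,0],[0,0,0]],
  [80,[-30,0,0],[0,0,0]],
  [80,[-30,0,0],[0,0,0]],
  [80,[-30,0,0],[0,0,0]],
  [80,[-30,0,0],[0,0,0]],
  [80,[0,0,-30],[0,0,0]],
  [80,[0,0,-30],[0,0,0]],
  [80,[0,0,-30],[0,0,0]],
  [80,[0,-30,-30],[0,0,0]],
  [80,[0,-35,0],[0,0,0]],
  [80,[0,-35,0],[0,0,0]],
  [80,[0,-35,0],[0,0,0]],
  [80,[0,-35,0],[0,0,0]],
  [80,[0,-30,0],[0,0,0]],
  [80,[0,0,0],[0,0,0]],
])

```text
time_s: 23.52
eef_pos: [395.3, -95.4, 93.0]
ee_rot: [-0.002, 0.735, 0.678, -0.0]
force: [-0.1, -0.5, -1.5]
grip_width: 0.936
```

```bash
python3 meas2.py 14; python3 st.py; python3 - <<'E'
from m import *
from ref import R
c=dict(np.load("side14.npz")); P=cloud(c); z=P[...,2]; q=(P[...,:2]-(623.3,163.3))@R
m=(z>15)&(z<45)&(abs(q[...,0])<95)&(q[...,1]<75)&(q[...,1]>-80)
r=np.array([np.percentile(q[m&(q[...,0]>=lo)&(q[...,0]<lo+20)][:,1],[1,99]) for lo in range(-60,60,20)]); print(r.mean(0))
r=np.array([np.percentile(q[m&(q[...,1]>=lo)&(q[...,1]<lo+15)][:,0],[1,99]) for lo in range(-45,45,15)]); print(r.mean(0))
cv2.imwrite("pics/s14b.png",zoom(c["color"],300,180,380,225,9))
E
```

```text
x ext [-73.   73.5] slope deg -0.7 cx 0.29
y ext [-54.1  53.7] [0.6 0.6] slope deg -0.1 cy -0.21
23.6167 bay xy [-200.6 -279.1] z 94.0 yaw -4.59 [-0.3 -0.2  0.9]
[-56.35808751  47.64180679]
[-72.40017004  72.83051996]
```

View pics/s14b.png

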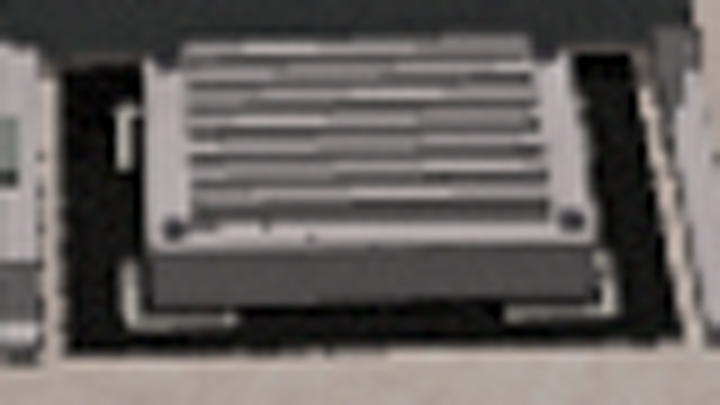

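View pics/top14.png

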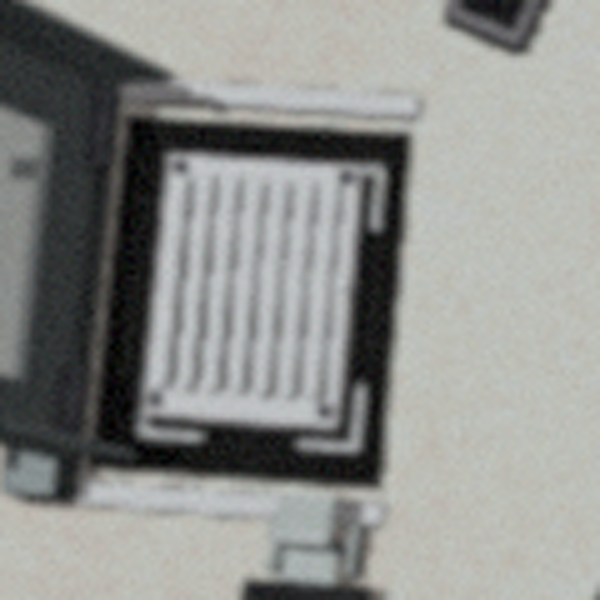

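```bash
python3 - <<'E'
from m import *
c=dict(np.load("side14.npz")); g=c["color"].min(2)
for v in range(206,219): print(v,g[v,311:324],'|',g[v,362:376])
print()
for n in(6,14):
  c=dict(np.load(f"side{n}.npz")); g=c["color"].min(2)
  for v in (192,194,196,211,212,213): print(n,v,g[v,311:320],g[v,364:372])
cv2.imwrite("pics/s14c.png",np.hstack([zoom(dict(np.load(f"side{k}.npz"))["color"],a,200,a+22,222,17) for k,a in((14,308),(14,356))]))
E
```

```text
206 [ 19  23  21  16  11 111 165 106  80 128 166 171 170] | [147 146 146 137  65  15  14  20  22  12  20  21 148 160]
207 [ 20  19  21  20  15  81 128 138 136 134 132 127 128] | [ 66  65  67  64  62  36  16  17  15  17  20  10 149 162]
208 [21 16 29 42 21 57 71 72 72 72 73 73 68] | [ 75  72  70  68 120  87  32  19  23  23  14   8 144 166]
209 [21 16 57 93 48 40 72 77 76 75 74 74 73] | [ 73  72  70  68 109 100  42  13  15  18  17  11 107 156]
210 [ 13   7  81 123  63  40  72  73  76  74  76  76  74] | [ 72  72  71  69  66  94  48  18  18  24  20  13  73 148]
211 [ 14  15  77 131  63  42  72  78  76  76  75  75  77] | [ 74  74  74  62  78 131  68  10  17  21  18  13  34 146]
212 [ 22  10  79 155  79  38  70  75  74  76  73  78  74] | [ 65  66  65  48  37 155  84  12  20  20  21  19  22 146]
213 [ 15  13  79 156  78  25  66  68  67  68  67  67  67] | [ 35  34  35  50  53 156  86  21  16  24  22  12  11 142]
214 [ 22  13  74 158  87  37  37  40  39  33  38  38  35] | [ 81  83  87 112 119 150  88  26  19  18  17  16  13 103]
215 [ 20  12  39 144 111  90  95  93  91  87  88  87  84] | [49 
[... 569 characters left out ...]
 20  12  82 132  67  15  20  21  17] [ 20  12  80 133  68  18  19  22]
6 212 [ 20  18  78 157  83  14  16  21  23] [ 16   9  74 161  84  13  18  23]
6 213 [ 15  13  81 158  84   8  12  15  18] [ 42  53  70 161  86  11  20  22]
14 192 [  1  43 128 137  85 140 165 164 165] [ 84  21  16  27  20  18   6 141]
14 194 [  3   4 151  90  23 139 169 168 169] [133  56  12  17  21  20  15  42]
14 196 [ 16   6 154  94  19 142 168 167 166] [145  81  27  17  13  19  19   4]
14 211 [ 14  15  77 131  63  42  72  78  76] [ 74  62  78 131  68  10  17  21]
14 212 [ 22  10  79 155  79  38  70  75  74] [ 65  48  37 155  84  12  20  20]
14 213 [ 15  13  79 156  78  25  66  68  67] [ 35  50  53 156  86  21  16  24]
```

View pics/s14c.png

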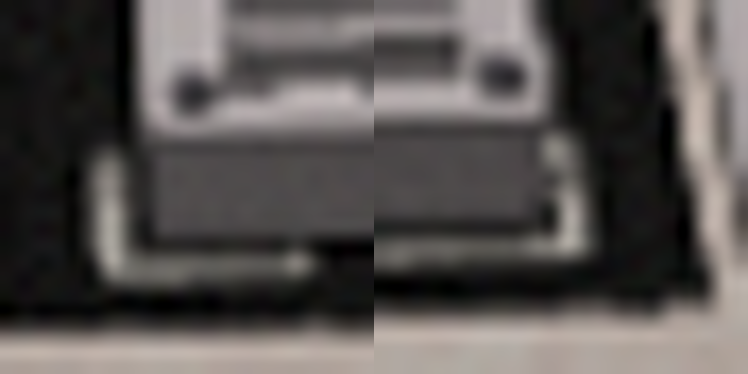

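```bash
python3 - <<'E'
from rig import ctrl
from m import *
a=dict(np.load("top0.npz"))["color"];b=ctrl.capture("top")["color"]
cv2.imwrite("pics/topfinal.png",b)
print(ctrl.sense()["time_s"],ctrl.finish_job())
E
```

```text
the job is handed in; nothing more can be done
23.6667 None
```

View pics/topfinal.png

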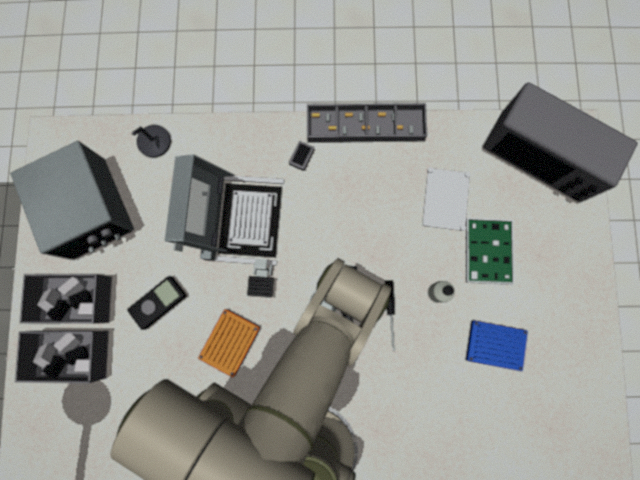

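I pressed the release paddle with the shut fingers and the cover sprang fully open without the arm coming near it. I then slid the finned unit along the bench with both open fingers and handed the job in at 23.7 s. The highest force I saw was about 23 N, in the paddle press at its stop.

**Position of the unit:**
- The top view puts it at about x +0.3, y -0.2 mm from the bay centre.
- The side view puts it at about x +0.5 mm. On y it gave two readings: its depth points put the front face at -56.4 mm (centre about -1.4 mm), while the gap to the front mark put it near 0.
- The fits of its long and short sides gave yaw errors of 0.7 and 0.1 degrees, partly noise, since earlier fits of the same sides varied by a similar amount.

**Rest of the scene:** In the last picture the cover is open and the gripper is raised clear. The bystanders I can see are where they were; the arm hides the dish, which was in place in the picture before. I judged the bystanders by eye only.

**One disagreement:** The fingertips sat about 30 mm (shut) to 41 mm (open) above the reported tool position. I worked from contact force and the pictures instead, so the reported heights during the press and the pushes go below zero.

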